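Swing the dish stage to its stop and lock it with the index pin

ROBOT

A 7-joint arm with a two-finger parallel gripper is mounted at the origin on a cart in front of the work surface, level with it; the furniture and walls round the work are solid. World frame = base frame: x ahead of the robot, y to its left, z up, the work surface at z = 0. Lengths are in m, angles in rad, forces in N, time in s.
With the tool pointing down it reaches from about 0.4 to 0.85 m from the base axis. Payload 10.4 kg.
Tool frame: the origin (TCP) lies at the very end of the fingers, on their centre line; the grasp point (between the pads) lies 19 mm behind it; x points along the fingers, z is the direction in which the jaws open and shut, and the axes are right-handed (so a half turn about x gives the same grasp; the last joint's range is limited). The gripper opens to 85 mm and grips with 20 to 120 N. Pads are 22 mm wide; open, the fingers measure 114 mm over their backs; the gripper's body (76 mm by 85 mm) begins 54 mm behind the grasp point. The pads swing forward as they close: fully open they stand 13 mm farther back than shut.
Start: joints at [-1.223, 0.332, -0.065, 1.46, 0.022, 1.35, -0.088], TCP at [0.226, 0.583, 0.231] pointing down, gripper open.
Joint ranges: [-2.6, 2.6], [-0.5, 2.12], [-1.47, 1.34], [0.16, 2.42], [-1.27, 4.41], [0.06, 2.06], [-2.6, 2.6]. Speed limits (rad/s): [2.22, 2.22, 2.79, 2.79, 3.14, 3.14, 3.14].

INTERFACE

Orientations are given as a unit quaternion [x, y, z, w].
In Python, from workcell import readout, camera, manip gives the robot as it stands.
- The arm moves only by the shell command python3 -m inch 'ROWS' [FORCE]. ROWS is JSON, a list of rows, each a list of 3 entries, a list of its own where there are three numbers: the turn, a rotation vector about the tool's x, y, z in degrees, then the shift along the tool's x, y, z in mm, then the closure, from 0 (fully open) to 1 (shut). In form: [[[wx, wy, wz], [dx, dy, dz], hand], ...]. A call has 1 to 10 rows; each row is the pose to reach, as a shift and turn from the pose measured when the call began, along the tool's axes at that moment; what a row does not reach only later rows make up. A row lasts 1/8 s, in which the tool goes at most 62.5 mm and 10.7 degrees, less where a joint would pass 70% of its speed; a pose out of reach is approached as far as the arm can. A call with a gripper value outside its range is refused whole. The fingers move at their own pace and stop on an object; FORCE is the grip in N (left out, the last holds). Time passes only in rows, so rows that repeat a pose let the fingers close. It gives the time, the measured TCP pose, the force and the opening at its end, in the units of the state.
- readout.get_obs(): the state, without advancing time (a new reading comes with each control period).
- camera(name): name is "scene" or "top" or "wrist"; returns a dict with "pixels" (400x640x3 uint8, red, green, blue), "range_z" (400x640 float32, m along the optical axis (not along the pixel's ray), 0 where there is no reading), "intrinsics" (3x3 intrinsics, pixels), "dist" ([k1, k2, p1, p2, k3] as OpenCV has them; the pictures are not rectified), "extrinsics" (4x4, takes a point from world to camera coordinates); the wrist camera has in their place "T_tool_cam" (4x4, takes a point from camera to tool coordinates, whose origin is the TCP and whose axes are the tool frame's). Camera axes: x right, y down, z forward; pixel columns grow to the right and rows downward; lengths in m; the calibration is good to about 2 mm. A picture is of the moment at which its call begins: read the wrist's pose just before it.
- manip.hand_in(): hands the job in, once; it reports no verdict.
The state is a dict: "clock": time; "joint_pos": joint angles; "joint_velocities": joint speeds; "tau": joint torques, N m; "position": TCP position; "ee_rot": TCP orientation; "ft_force": force on the tool from outside, world axes, zero at the start; "torque": the same for the moment, N m; "grip_width": opening from 0.0 (shut) to 1.0 (fully open).
Only numpy, scipy, OpenCV 4.12 (cv2) and the standard library are available. Lean on these libraries where they do the work, as an engineer would, in place of code of your own. Each camera call takes 0.05 s, during which the arm holds its last target.

TASK

Set the dish stage to its reading position: push the aluminium plate at its lug so that it turns about its pivot pin until its edge meets the tip of the stop screw, and keep it pressed there with about 8 N for half a second (never push the plate with more than 15 N). Then take the index pin from its stand and put it fully down through the slot in the plate into the hole of the base board, so that the stage cannot swing out, without forcing it, and let go. The Petri dish must stay in its nest on the plate, and the flask and the beaker must be left alone.

Things in the scene. Friction and masses are not known exactly. Their poses are not given: they have to be found in the camera images.
- base: Grey base board, 250 x 300 x 14 mm, fixed on the worktop, different place and heading each time. Origin: centre of its underside; axes: x along the 250 mm side, y along the 300 mm side, z up. It carries the steel pivot pin (12 mm thick, with a 22 mm round head), the stop bracket and a blind index hole.
- pivot (a point): Top centre of the head of the fixed pivot pin, 33.5 mm above the worktop, at x -90, y -95 mm in the base's frame. The plate turns about this vertical axis; the plate's hole has 0.5 mm play all round.
- stop: Steel bracket, 32 x 14 x 22 mm, on the base; origin at its foot's centre, x 15, y -135, z 14 mm in the base's frame. It carries a rigid stop screw along the base's +y, 8 mm above the foot, tip 12 mm wide and 21 to 27 mm from the origin: its setting differs each time and is not measured, so find it by touch. At home the plate's plain long edge (y = -16 mm in the plate's frame) bears on the tip.
- base_hole (a point): Mouth centre of the blind round hole in the base's top, 13 mm wide, 12 mm deep, at x 44, y -91, z 14 mm in the base's frame. When the plate is home it lies under the plate's slot.
- plate: Brushed aluminium plate, 170 x 128 x 10 mm, 0.3 to 0.65 kg, loose on the base (underside at z 14 mm), held on the pivot pin by a hole near one corner. Origin on that hole's axis, underside; x along the long side; spans x -16 to 154, y -16 to 112 mm. Home: parallel to the base to within 0.03 rad, as the screw is set. It starts 0.45 to 0.85 rad counter-clockwise (from above) of the base's heading.
- lug (a point): Centre of the outer (+y of the plate) face of the push lug, a 44 mm long, 6 mm thick upright rib on the plate's edge near the free corner; at x 132, y 112, z 17 mm in the plate's frame. Together with the plate's edge the face is 24 mm high (14 to 38 mm above the worktop). Push it along the plate's -y; sliding takes about 0.5 to 3 N here, and at the stop 1 mm more travel can exceed the force limit.
- plate_slot (a point): Mouth centre of a through slot in the plate's top, 13 mm along the plate's x, 21.5 mm along its y, at x 134, y 4, z 10 mm in the plate's frame (24 mm above the worktop). The slot's length takes up the stop screw's adjustment: with the plate home at the stop, base_hole is fully open under it, up to 4 mm off the slot's centre along y.
- nest (a point): Centre of the dish nest on the plate's top: six 6 mm steel pegs, 8 mm high, on a circle round x 60, y 48, z 10 mm in the plate's frame.
- dish: Loose glass Petri dish with lid, 105 mm wide, 29 mm high, lying in the nest; its top is 53 mm above the worktop. Origin: centre of its underside.
- stand: Small grey block, 56 x 56 x 28 mm, fixed on the worktop, with a hole in its top where the index pin stands. Origin: centre of its underside.
- pin_knob (a point): Centre of the black round knob of the loose index pin (50 g, upright in the stand): knob 20 mm in diameter and 41 mm high between its top and a 25 mm wide, 4 mm thick collar at its foot. This point is 50 mm above the tip of the pin, 30 mm above the collar's underside (where the shank begins) and 17 mm below the top; 58 mm above the worktop while in the stand.
- pin_tip (a point): Lower tip of the index pin's steel shank; shank 11 mm in diameter, 20 mm long, tapered at the tip; it fits the 13 mm hole and slot with 1 mm play on each side. Fully down, the collar rests on the plate's top and the tip is 4 mm above the worktop.
- flask: Loose conical glass flask with cotton plug, 61 mm wide, 111 mm high; bystander. Origin: centre of its underside.
- beaker: Loose steel beaker, 67 mm wide, 82 mm high; bystander. Origin: centre of its underside.
Mind the look-alikes: they are no part of the job. Leave any purple or white look-alike of the part that bears pin_knob alone.

How it is judged:
On the way, in this order (a step that is already met when the one before it is completed fails the run):
1. the plate is kept pressed against the stop, with 3 to 18 N, for 0.4 s (contact force between plate and stop between 3 and 18 N and contact force between the fingers and plate above 1 N), for 0.4 s.
2. the index pin is fully down through the plate in the base's hole (z of pin_tip in the frame of base below 0.0065 m and horizontal distance between pin_tip and base_hole below 0.004 m), for 0.2 s.
At the end, for the whole second after the job is handed in: Plate home (its slot's centre within 7.5 mm of the base's hole, heading within 0.05 rad of the base's), pin upright in slot and hole with its collar within 2.5 mm of the plate, dish flat within 10 mm of its nest's centre, all at rest, flask and beaker within 30 mm of where they stood (all of step 2 and horizontal distance between plate_slot and base_hole below 0.0075 m and angle between the x axis of plate and the x axis of base, either way round below 0.05 rad and angle between pin_tip's own z axis and vertical below 0.12 rad and horizontal distance between dish and nest below 0.01 m and angle between dish's own z axis and vertical below 0.05 rad and linear speed of each of plate, dish below 0.01 m/s and distance of each of flask, beaker from where it was at the start of the episode below 0.03 m); the robot touches nothing.
It fails at once if the robot pushes the plate with more than 15 N (contact force between the fingers and plate above 15 N).
It fails at once if the plate is driven against the stop with more than 20 N (contact force between plate and stop above 20 N).
It fails at once if the index pin is forced against the plate with more than 20 N (contact force between index_pin and plate above 20 N).
It fails at once if the dish leaves its nest (horizontal distance between dish and nest above 0.015 m or angle between dish's own z axis and vertical above 0.15 rad).
It fails at once if the flask or the beaker is knocked over or pushed away (distance of any of flask, beaker from where it was at the start of the episode above 0.04 m or angle between any of flask, beaker's own z axis and vertical above 0.3 rad).
It also fails if it takes over 72 s, if anything falls off the work surface, if the arm or the gripper's body presses on something with over 40 N, if the wrist force passes 120 N, or if a joint passes its speed limit or range.

## Working session

There is one attempt and no reset: what is moved stays moved. The work goes in short steps, Python scripts to look and compute and a shell command to move; the robot and the scene stay as the last step left them, time stands still between calls to the robot, and variables do not carry over. Pictures are saved under pics/ and viewed, and the job is handed in when it is done.

```bash
ls; mkdir -p pics; python3 - <<'E'
from workcell import readout, camera
import cv2, numpy as np
o=readout.get_obs(); print(o)
for n in ["top","scene"]:
    c=camera(n); cv2.imwrite(f"pics/{n}0.png",c["pixels"][:,:,::-1]); np.savez(f"{n}0.npz",**c)
    print(n,c["intrinsics"],c["dist"],c["extrinsics"])
E
```

```text
pics
{'clock': 0.0, 'joint_pos': array([-1.22260399,  0.33288253, -0.06466754,  1.46096582,  0.0215692 ,
        1.34988192, -0.08848478]), 'joint_velocities': array([0.00033288, 0.00068125, 0.00016954, 0.00084802, 0.00035216,
       0.00040124, 0.00013244]), 'tau': array([-6.00343992e-04, -6.25446296e+01,  4.87439730e-02, -3.91596651e+01,
        1.62159739e-02,  1.01051334e-02, -9.22894912e-06]), 'position': array([0.22634687, 0.58216451, 0.23049748]), 'ee_rot': array([-0.39956533,  0.58401115,  0.39896141,  0.58318806]), 'ft_force': array([ 0.48850908, -0.15104443, -0.38139297]), 'torque': array([-0.04429151,  0.00773836, -0.00986395]), 'grip_width': 1.0020103842882144}
top [[362.90264082   0.         319.38385482]
 [  0.         362.90264082 200.25901562]
 [  0.           0.           1.        ]] [-0.02533854  0.          0.          0.          0.        ] [[-0.06748606 -0.99771787 -0.00216403  0.03912947]
 [-0.93750836  0.06415525 -0.34199732  0.50543013]
 [ 0.34135568 -0.02105125 -0.93969843  0.92692914]
 [ 0.          0.          0.          1.        ]]
scene [[414.40627904   0.         329.20324198]
 [  0.         414.40627904 209.94011621]
 [  0.           0.           1.        ]] [-0.04938849  0.          0.          0.          0.        ] [[ 0.85222402 -0.52296967 -0.01472892 -0.4203024 ]
 [-0.30086525 -0.46686529 -0.83157495  0.23336697]
 [ 0.42801206  0.71311957 -0.55521722  0.90300182]
 [ 0.          0.          0.          1.        ]]
```

View pics/top0.png

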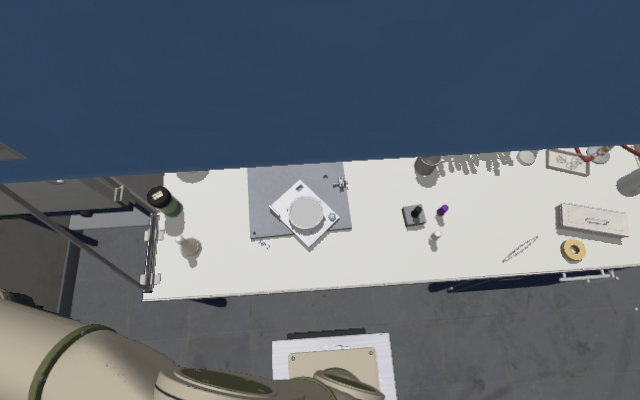

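View pics/scene0.png

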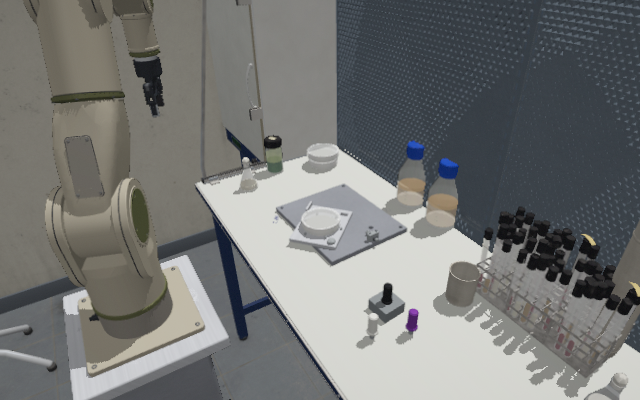

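```bash
python3 - <<'E'
import cv2
a=cv2.imread("pics/top0.png")
cv2.imwrite("pics/top0z.png",cv2.resize(a[150:260,235:365],None,fx=6,fy=5.4,interpolation=cv2.INTER_CUBIC)[:600,:800])
cv2.imwrite("pics/top0y.png",cv2.resize(a[140:260,370:470],None,fx=5,fy=5,interpolation=cv2.INTER_CUBIC))
E
```

```text
(no output)
```

View pics/top0z.png

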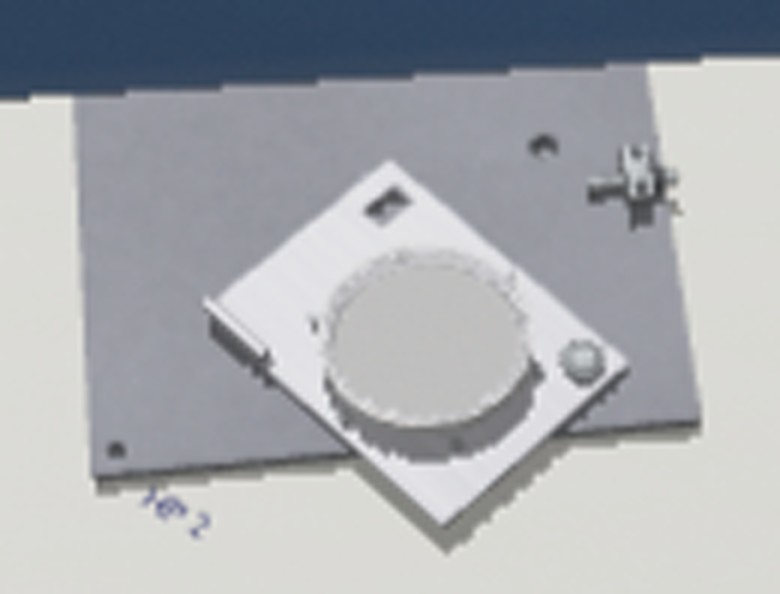

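View pics/top0y.png

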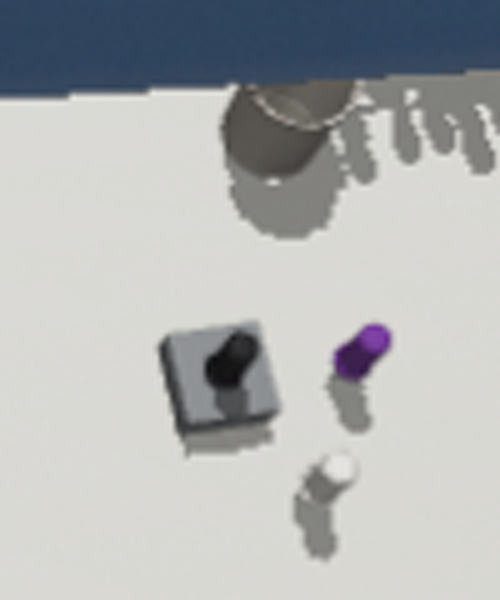

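```bash
cat > h.py <<'E'
import numpy as np, cv2
def load(n): return dict(np.load(n))
def ray(c,u,v):
    p=cv2.undistortPoints(np.array([[[u,v]]],float),c["intrinsics"],c["dist"])[0,0]
    E=c["extrinsics"]; R,t=E[:3,:3],E[:3,3]
    return -R.T@t, R.T@np.array([p[0],p[1],1])
def onz(c,u,v,z):
    o,d=ray(c,u,v); return o+d*(z-o[2])/d[2]
def dep(c,u,v):
    o,d=ray(c,u,v); return o+d*c["range_z"][int(round(v)),int(round(u))]
def cloud(c):
    H,W=c["range_z"].shape
    uv=np.stack(np.meshgrid(np.arange(W),np.arange(H)),-1).reshape(-1,1,2).astype(float)
    p=cv2.undistortPoints(uv,c["intrinsics"],c["dist"])[:,0]
    P=np.c_[p,np.ones(len(p))]*c["range_z"].reshape(-1,1)
    E=c["extrinsics"]; return ((P-E[:3,3])@E[:3,:3]).reshape(H,W,3)
E
python3 - <<'E'
from h import *
np.set_printoptions(precision=4,suppress=True)
c=load("top0.npz")
f=lambda x,y:(235+x/6-.4,150+y/5.4-.4)
for n,x,y,z in [("pivot",583,360,.0335),("basehole",543,147,.014),("slot",388,204,.024),("lugA",208,303,.038),("lugB",265,355,.038),("platecorner free -y",392,160,.024),("corner origin",630,362,.024),("corner far",443,525,.024),("base BR",700,424,.014),("base BL",95,478,.014)]:
    u,v=f(x,y); print(n,u,v,onz(c,u,v,z),dep(c,u,v))
for n,x,y,z in [("knobtop",241,348,.075),("stand tl",165,340,.028),("stand tr",258,323,.028),("stand br",277,408,.028),("stand bl",185,428,.028),("white",342,467,.05)]:
    u,v=370+x/5-.4,140+y/5-.4; print(n,u,v,onz(c,u,v,z),dep(c,u,v))
P=cloud(c)
print(P[195:235:8,290:330:8,2])
print(P[200:230,405:428,2].max(), P[150:180,410:445,2].max())
E
```

```text
pivot 331.7666666666667 216.26666666666665 [ 0.4751 -0.0292  0.0335] [ 0.4761 -0.0294  0.0304]
basehole 325.1 176.82222222222222 [ 0.61   -0.0198  0.014 ] [ 0.6163 -0.0204 -0.0004]
slot 299.2666666666667 187.37777777777777 [0.5762 0.0613 0.024 ] [0.5804 0.0617 0.0137]
lugA 269.2666666666667 205.7111111111111 [0.5186 0.1516 0.038 ] [0.5178 0.1513 0.04  ]
lugB 278.7666666666667 215.34074074074073 [0.487  0.1246 0.038 ] [0.4875 0.1247 0.0365]
platecorner free -y 299.93333333333334 179.2296296296296 [0.6029 0.058  0.024 ] [0.6079 0.0583 0.0124]
corner origin 339.6 216.63703703703703 [ 0.4754 -0.0526  0.024 ] [ 0.4804 -0.0539  0.0078]
corner far 308.43333333333334 246.82222222222222 [0.3914 0.0441 0.024 ] [0.3926 0.0442 0.0186]
base BR 351.2666666666667 228.11851851851853 [ 0.4409 -0.0845  0.014 ] [ 0.4432 -0.0854  0.0057]
base BL 250.43333333333334 238.11851851851853 [0.4308 0.2115 0.014 ] [0.4322 0.2124 0.0085]
knobtop 417.8 209.2 [ 0.4664 -0.2706  0.075 ] [ 0.4668 -0.271   0.0737]
stand tl 402.6 207.6 [ 0.4893 -0.2408  0.028 ] [ 0.491  -0.2422  0.0227]
stand tr 421.20000000000005 204.2 [ 0.496  -0.2976  0.028 ] [ 0.495  -0.2966  0.0312]
stand br 425.0 221.2 [ 0.4431 -0.3002  0.028 ] [ 0.4432 -0.3003  0.0277]
stand bl 406.6 225.2 [ 0.4348 -0.2446  0.028 ] [ 0.437  -0.2468  0.0198]
white 438.0 233.0 [ 0.3999 -0.3242  0.05  ] [ 0.3959 -0.3183  0.0667]
[[0.0186 0.0234 0.0525 0.0252 0.016 ]
 [0.0541 0.0509 0.0484 0.0556 0.0264]
 [0.0506 0.0517 0.053  0.0532 0.0524]
 [0.0511 0.0507 0.053  0.0484 0.0415]
 [0.0247 0.0514 0.0522 0.0447 0.0235]]
1.0439742929434017 1.0439742929434017
```

```bash
python3 - <<'E'
from h import *
from scipy.spatial.transform import Rotation as R
np.set_printoptions(precision=4,suppress=True)
c=load("top0.npz");P=cloud(c)
print(P[60:170:20,320],"\n",P[60:165:25,430])
for u,v in [(428,158),(190,245),(165,200),(442,210),(436,235)]: print(dep(c,u,v))
print(R.from_quat([-0.39956533,  0.58401115,  0.39896141,  0.58318806]).as_matrix())
s=load("scene0.npz");Q=cloud(s)
m=(Q[...,2]>.05)&(Q[...,2]<.35)&(Q[...,0]>.3)&(Q[...,0]<1.1)&(abs(Q[...,1]-.1)<.4)
print(Q[185,410],Q[205,443],Q[100,450],Q[60,400],Q[280,462])
from workcell import camera,readout
c=camera("wrist");print(c["T_tool_cam"],c["intrinsics"]);cv2.imwrite("pics/w0.png",c["pixels"][:,:,::-1])
E
```

```text
[[0.3016 0.0166 0.882 ]
 [0.3021 0.0165 0.8643]
 [0.3019 0.0166 0.8444]
 [0.3014 0.0166 0.8214]
 [0.3014 0.0166 0.7928]
 [0.3012 0.0167 0.7582]] 
 [[ 0.3014 -0.0465  0.8774]
 [ 0.301  -0.0528  0.8551]
 [ 0.3019 -0.0614  0.8253]
 [ 0.3015 -0.0714  0.7903]
 [ 0.6497 -0.3576  0.0045]]
[ 0.6558 -0.3514  0.0073]
[0.4124 0.3739 0.0517]
[0.5244 0.4243 0.1221]
[ 0.464  -0.3443  0.0598]
[ 0.3913 -0.3126  0.064 ]
[[-0.0005 -0.932   0.3624]
 [-0.0014  0.3624  0.932 ]
 [-1.     -0.     -0.0014]]
[0.7758 0.0107 0.0808] [ 0.7783 -0.12    0.0823] [ 0.8173 -0.0556  0.3447] [0.8127 0.1385 0.4027] [ 0.6061 -0.3523  0.0819]
[[ 0.0001 -0.295   0.9555 -0.1438]
 [-0.0004 -0.9555 -0.295   0.0757]
 [ 1.     -0.0004 -0.0002  0.0001]
 [ 0.      0.      0.      1.    ]] [[351.7337   0.     317.5094]
 [  0.     351.7337 201.0227]
 [  0.       0.       1.    ]]
```

View pics/w0.png

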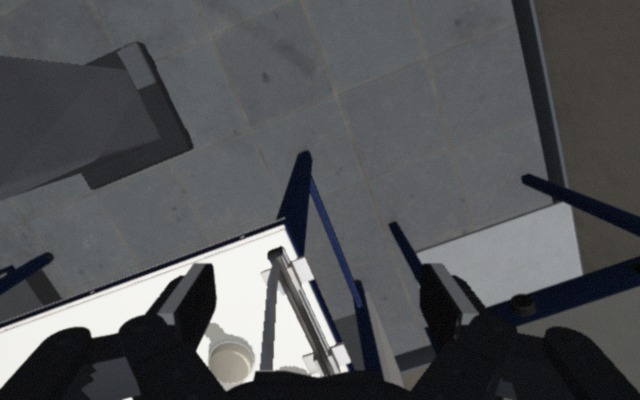

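```bash
python3 - <<'E'
from h import *
np.set_printoptions(precision=3,suppress=True)
s=load("scene0.npz");Q=cloud(s)
for u,v in [(250,60),(252,110),(203,100),(208,20),(270,30),(300,60),(330,60),(330,130),(345,140),(205,190),(230,150),(75,20),(75,95),(120,70),(85,150),(130,220),(145,20),(148,65),(155,105),(240,5),(180,60)]: print((u,v),Q[v,u])
c=load("top0.npz");P=cloud(c)
print("top")
for u,v in [(30,320),(100,350),(160,370),(220,375),(270,390),(340,380),(10,300),(150,255),(60,205),(120,195),(10,155),(20,180),(155,290),(5,100),(5,20),(150,230),(100,240)]: print((u,v),P[v,u])
for u in range(0,640,60):
    b=[v for v in range(0,399) if abs(P[v,u,0]-.3)<.015]
    if b: print(u,max(b),P[max(b),u])
E
```

```text
(250, 60) [0.597 0.707 0.32 ]
(252, 110) [0.502 0.491 0.216]
(203, 100) [0.351 0.498 0.278]
(208, 20) [0.601 1.172 0.398]
(270, 30) [0.588 0.486 0.454]
(300, 60) [0.685 0.486 0.35 ]
(330, 60) [0.801 0.488 0.334]
(330, 130) [0.792 0.478 0.083]
(345, 140) [0.823 0.425 0.055]
(205, 190) [ 0.294  0.458 -0.004]
(230, 150) [ 0.635  1.259 -0.268]
(75, 20) [0.061 0.043 0.593]
(75, 95) [0.028 0.008 0.488]
(120, 70) [0.206 1.258 0.229]
(85, 150) [ 0.016 -0.023  0.406]
(130, 220) [ 0.046 -0.073  0.284]
(145, 20) [0.244 0.544 0.512]
(148, 65) [0.224 0.54  0.394]
(155, 105) [0.215 0.531 0.28 ]
(240, 5) [0.503 0.49  0.531]
(180, 60) [0.469 1.262 0.23 ]
top
(30, 320) [0.19  0.323 0.659]
(100, 350) [0.157 0.223 0.699]
(160, 370) [0.136 0.179 0.671]
(220, 375) [0.128 0.123 0.668]
(270, 390) [0.114 0.075 0.68 ]
(340, 380) [ 0.07  -0.006  0.269]
(10, 300) [0.242 0.543 0.427]
(150, 255) [0.398 0.498 0.021]
(60, 205) [ 0.594  0.834 -0.039]
(120, 195) [0.508 0.496 0.216]
(10, 155) [0.298 0.248 0.807]
(20, 180) [0.302 0.282 0.756]
(155, 290) [0.301 0.484 0.002]
(5, 100) [0.302 0.206 0.865]
(5, 20) [0.301 0.16  0.922]
(150, 230) [0.473 0.506 0.019]
(100, 240) [ 0.687  1.151 -0.801]
0 183 [0.302 0.302 0.752]
60 315 [ 0.311  1.248 -0.725]
120 318 [ 0.286  1.001 -0.804]
180 314 [ 0.287  0.705 -0.802]
240 310 [ 0.287  0.41  -0.797]
300 306 [ 0.287  0.117 -0.804]
360 301 [ 0.29  -0.179 -0.801]
420 297 [ 0.288 -0.475 -0.792]
480 293 [ 0.286 -0.779 -0.799]
540 288 [ 0.287 -1.086 -0.799]
600 283 [ 0.288 -1.402 -0.799]
```

```bash
python3 - <<'E'
import cv2
a=cv2.imread("pics/scene0.png")
cv2.imwrite("pics/s0z.png",cv2.resize(a[0:210,0:350],None,fx=2.2,fy=2.2))
E
```

```text
(no output)
```

View pics/s0z.png

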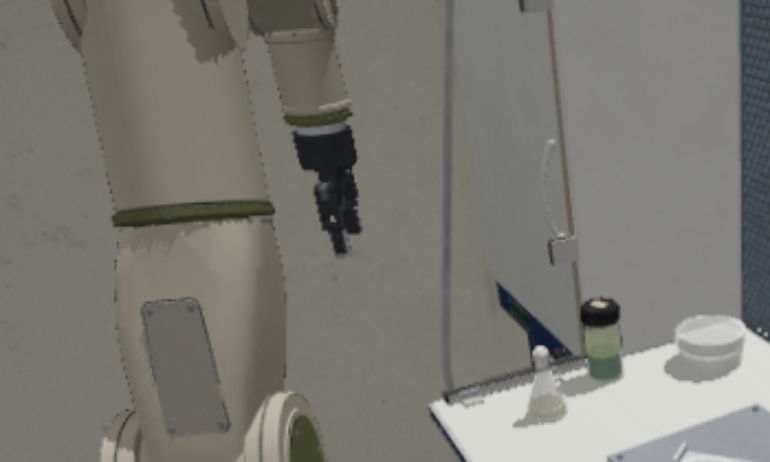

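```bash
cat >> h.py <<'E'
from scipy.spatial.transform import Rotation as Rt
def down(h):  # tool x down, tool z (jaw) at heading h rad
    z=np.array([np.cos(h),np.sin(h),0]);x=np.array([0,0,-1.]);return np.c_[x,np.cross(z,x),z]
def go(wps):
    from workcell import readout
    o=readout.get_obs();R0=Rt.from_quat(o["ee_rot"]).as_matrix();p=o["position"]
    print("now",np.round(p,4),"head",round(np.degrees(np.arctan2(R0[1,2],R0[0,2])),2),"F",np.round(o["ft_force"],2),"t",round(o["clock"],2),"grip",round(o["grip_width"],3))
    for x,y,z,h in wps:
        w=np.degrees(Rt.from_matrix(R0.T@down(h)).as_rotvec());d=R0.T@(np.array([x,y,z])-p)*1000
        print(np.round(w,2).tolist(),np.round(d,2).tolist())
E
python3 - <<'E'
from h import *
go([(.25,.40,.23,1.2),(.38,.25,.22,1.0),(.485,.164,.15,.7)])
E
```

```text
now [0.2264 0.5823 0.2307] head 68.76 F [ 0.54 -0.5  -0.58] t 0.15 grip 0.999
[0.0, -0.06, 0.0] [0.89, -88.07, -161.33]
[11.46, -0.06, 0.01] [11.0, -263.58, -254.02]
[28.65, -0.06, 0.02] [81.05, -392.6, -296.06]
```

```bash
python3 -m inch '[[[0,0,0],[0,-25,-50],0.5],[[0,0,0],[0,-55,-105],1],[[0,0,0],[0,-88,-161],1],[[0,0,0],[0,-130,-185],1],[[5,0,0],[5,-180,-210],1],[[11,0,0],[10,-225,-232],1],[[15,0,0],[15,-264,-254],1],[[20,0,0],[35,-310,-268],1],[[25,0,0],[60,-350,-282],1],[[28.6,0,0],[81,-392,-296],1]]' 40; python3 - <<'E'
from h import *
np.set_printoptions(precision=3,suppress=True)
from workcell import camera,readout
go([(.485,.164,.15,.7)])
print(readout.get_obs()["joint_pos"])
for n in ["wrist","top"]:
    c=camera(n);np.savez(n+"1.npz",**c);cv2.imwrite(f"pics/{n}1.png",c["pixels"][:,:,::-1])
E
```

```text
clock: 1.4
position: [0.4851, 0.1633, 0.1492]
ee_rot: [-0.242, 0.665, 0.242, 0.664]
ft_force: [0.7, -0.0, -0.0]
grip_width: 0.0
now [0.485 0.163 0.149] head 40.03 F [ 0.7  -0.03 -0.02] t 1.4 grip 0.0
[-0.07, -0.06, 0.03] [-0.82, 0.66, 0.37]
[-0.731  0.146  0.346  1.879 -0.054  1.127  0.333]
```

View pics/wrist1.png

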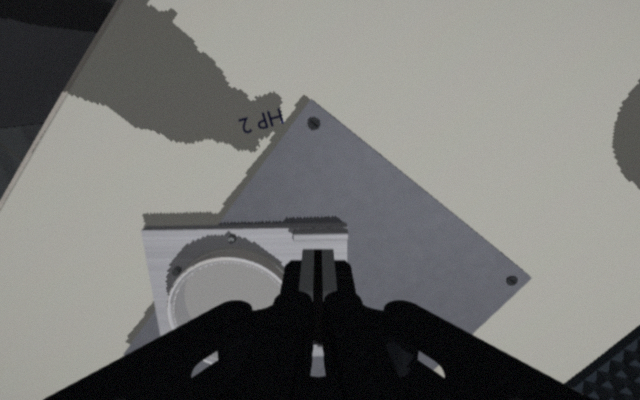

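View pics/top1.png

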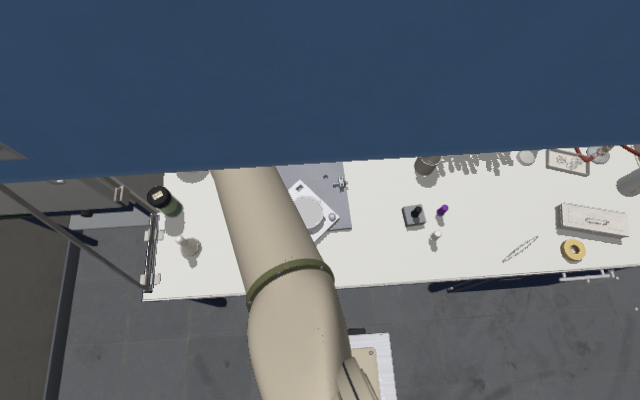

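```bash
python3 - <<'E'
from h import *
a=cv2.imread("pics/wrist1.png")
cv2.imwrite("pics/w1z.png",cv2.resize(a[200:300,220:400],None,fx=4.4,fy=4.4,interpolation=cv2.INTER_CUBIC))
E
```

```text
(no output)
```

View pics/w1z.png

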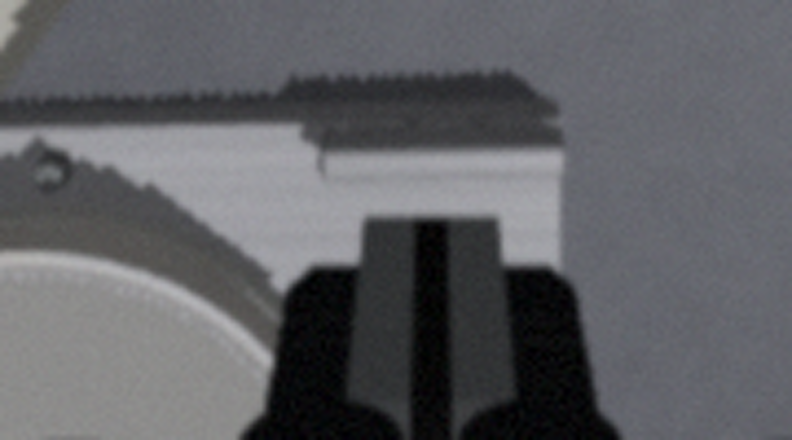

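```bash
cat >> h.py <<'E'
def wcam(c,pos,quat):
    T=np.eye(4);T[:3,:3]=Rt.from_quat(quat).as_matrix();T[:3,3]=pos
    c["extrinsics"]=np.linalg.inv(T@c["T_tool_cam"]);return c
E
python3 - <<'E'
from h import *
from workcell import readout
o=readout.get_obs();c=wcam(load("wrist1.npz"),o["position"],o["ee_rot"])
A=onz(c,220+323/4.4-.4,200+150/4.4-.4,.038);B=onz(c,220+563/4.4-.4,200+150/4.4-.4,.038)
print(A,B,(A+B)/2,np.linalg.norm(A-B),np.arctan2(*(B-A)[1::-1]))
h=.7
for g in (.03,.02):
  n=np.array([-np.sin(h),np.cos(h)]);m=((A+B)/2)[:2]+n*g
  go([(m[0],m[1],.06,h),(m[0],m[1],.021,h)])
E
```

```text
[0.48951535 0.12437179 0.038     ] [0.52207355 0.15150178 0.038     ] [0.50579445 0.13793679 0.038     ] 0.04238010097112487 0.6947048784605601
now [0.4859 0.1596 0.1477] head 39.72 F [-0.42 -0.14 -0.24] t 1.5 grip 0.0
[-0.39, -0.27, 0.11] [87.72, 0.79, 1.63]
[-0.39, -0.27, 0.11] [126.72, 0.87, 1.81]
now [0.4859 0.1596 0.1477] head 39.72 F [-0.42 -0.14 -0.24] t 1.5 grip 0.0
[-0.39, -0.27, 0.11] [87.74, -9.21, 1.7]
[-0.39, -0.27, 0.11] [126.74, -9.13, 1.88]
```

```bash
python3 -m inch '[[[0,0,0],[40,0,1],1],[[0,0,0],[80,0,2],1],[[0,0,0],[110,0,2],1],[[0,0,0],[126,0,2],1],[[0,0,0],[126,0,2],1]]'; python3 - <<'E'
from h import *
h=.7;n=np.array([-np.sin(h),np.cos(h)])
for g in (.03,.02,.013,.01): go([(*(np.array([.5058,.1379])+n*g),.021,h)])
E
```

```text
clock: 2.12
position: [0.4866, 0.1604, 0.0213]
ee_rot: [-0.242, 0.667, 0.239, 0.663]
ft_force: [-0.7, -0.2, 1.3]
grip_width: -0.003
now [0.4866 0.1604 0.0213] head 39.75 F [-0.72 -0.24  1.26] t 2.12 grip -0.003
[-0.36, -0.35, 0.09] [0.28, 0.42, 0.15]
now [0.4866 0.1604 0.0213] head 39.75 F [-0.72 -0.24  1.26] t 2.12 grip -0.003
[-0.36, -0.35, 0.09] [0.3, -9.57, 0.21]
now [0.4866 0.1604 0.0213] head 39.75 F [-0.72 -0.24  1.26] t 2.12 grip -0.003
[-0.36, -0.35, 0.09] [0.31, -16.57, 0.25]
now [0.4866 0.1604 0.0213] head 39.75 F [-0.72 -0.24  1.26] t 2.12 grip -0.003
[-0.36, -0.35, 0.09] [0.32, -19.57, 0.27]
```

```bash
python3 -m inch '[[[0,0,0],[0,-4,0],1],[[0,0,0],[0,-8,0],1],[[0,0,0],[0,-11,0],1],[[0,0,0],[0,-14,0],1],[[0,0,0],[0,-16,0],1],[[0,0,0],[0,-18,0],1],[[0,0,0],[0,-20,0],1],[[0,0,0],[0,-22,0],1]]'; python3 - <<'E'
from h import *
from workcell import camera
go([])
c=camera("wrist");cv2.imwrite("pics/w2z.png",cv2.resize(c["pixels"][200:300,220:400,::-1],None,fx=4.4,fy=4.4))
E
```

```text
clock: 3.12
position: [0.5007, 0.1437, 0.0213]
ee_rot: [-0.242, 0.667, 0.239, 0.663]
ft_force: [-0.7, 1.9, -0.1]
grip_width: 0.002
now [0.5007 0.1437 0.0213] head 39.76 F [-0.68  1.92 -0.15] t 3.12 grip 0.002
```

View pics/w2z.png

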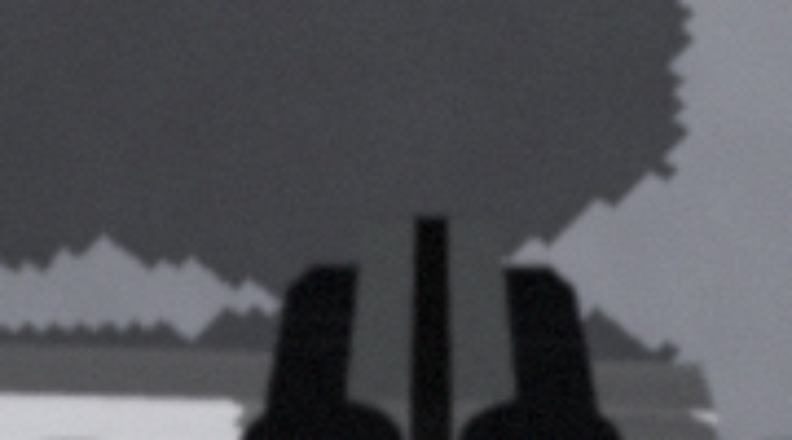

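```bash
cat >> h.py <<'E'
PIV=np.array([.475,-.029])
def arc(phis,z=.0213,out=0.):
    from workcell import readout
    o=readout.get_obs();R0=Rt.from_quat(o["ee_rot"]).as_matrix();p=o["position"]
    print("now",np.round(p,4),"head",round(np.arctan2(R0[1,2],R0[0,2]),4),"F",np.round(o["ft_force"],2))
    h=np.arctan2(R0[1,2],R0[0,2])
    for f in phis:
        v=np.array([[np.cos(f),-np.sin(f)],[np.sin(f),np.cos(f)]])@(p[:2]-PIV)+PIV
        d=R0.T@(np.array([*v,z])-p)*1000
        print(round(np.degrees(-f),2),np.round(d,1).tolist())
E
python3 - <<'E'
from h import *
arc(-np.arange(1,11)*.023)
E
```

```text
now [0.5009 0.1433 0.0213] head 0.6937 F [-0.22  1.62  0.01]
1.32 [0.0, -3.0, 2.6]
2.64 [0.0, -6.1, 5.2]
3.95 [0.0, -9.2, 7.7]
5.27 [-0.0, -12.4, 10.1]
6.59 [-0.0, -15.7, 12.4]
7.91 [-0.0, -19.0, 14.7]
9.22 [-0.0, -22.4, 16.9]
10.54 [-0.0, -25.8, 19.0]
11.86 [-0.0, -29.2, 21.1]
13.18 [-0.1, -32.7, 23.0]
```

```bash
python3 -m inch '[[[1.3,0,0],[0,-3,2.6],1],[[2.6,0,0],[0,-6.1,5.2],1],[[4,0,0],[0,-9.2,7.7],1],[[5.3,0,0],[0,-12.4,10.1],1],[[6.6,0,0],[0,-15.7,12.4],1],[[7.9,0,0],[0,-19,14.7],1],[[9.2,0,0],[0,-22.4,16.9],1],[[10.5,0,0],[0,-25.8,19],1],[[11.9,0,0],[0,-29.2,21.1],1],[[13.2,0,0],[0,-32.7,23],1]]'; python3 - <<'E'
from h import *
from workcell import camera
arc(-np.arange(1,11)*.02)
c=camera("wrist");cv2.imwrite("pics/w3.png",c["pixels"][:,:,::-1])
c=camera("top");cv2.imwrite("pics/t3.png",c["pixels"][:,:,::-1])
E
```

```text
clock: 4.42
position: [0.5398, 0.1328, 0.0213]
ee_rot: [-0.163, 0.69, 0.16, 0.687]
ft_force: [-0.1, 2.9, 0.1]
grip_width: 0.004
now [0.5398 0.1328 0.0213] head 0.4617 F [-0.1   2.86  0.1 ]
1.15 [-0.1, -2.6, 2.3]
2.29 [-0.1, -5.3, 4.5]
3.44 [-0.1, -8.0, 6.7]
4.58 [-0.1, -10.8, 8.9]
5.73 [-0.1, -13.6, 10.9]
6.88 [-0.1, -16.4, 13.0]
8.02 [-0.1, -19.3, 14.9]
9.17 [-0.1, -22.2, 16.8]
10.31 [-0.1, -25.2, 18.7]
11.46 [-0.1, -28.2, 20.5]
```

View pics/w3.png

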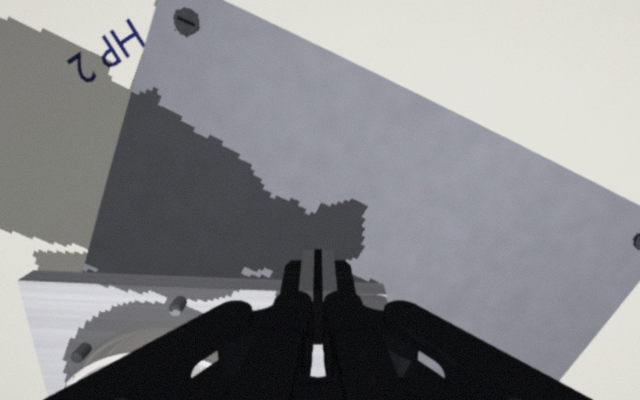

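View pics/t3.png

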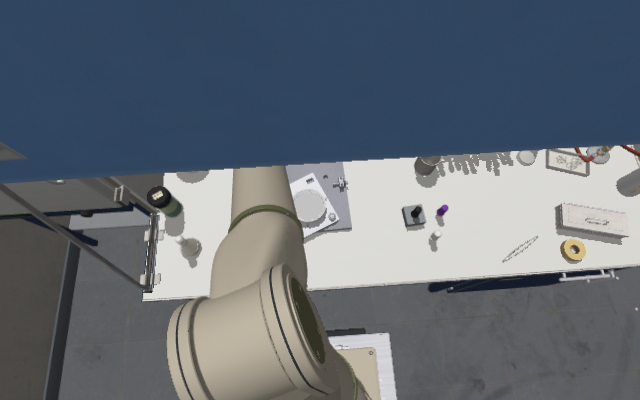

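```bash
python3 -m inch '[[[1.4,0,0],[0,-2.6,2.3],1],[[2.8,0,0],[0,-5.3,4.5],1],[[4.1,0,0],[0,-8,6.7],1],[[5.5,0,0],[0,-10.8,8.9],1],[[6.8,0,0],[0,-13.6,10.9],1],[[8.2,0,0],[0,-16.4,13],1],[[9.5,0,0],[0,-19.3,14.9],1],[[10.9,0,0],[0,-22.2,16.8],1],[[12.2,0,0],[0,-25.2,18.7],1],[[13.5,0,0],[0,-28.2,20.5],1]]'; python3 - <<'E'
from h import *
from workcell import camera
arc(-np.arange(1,11)*.011)
c=camera("top");cv2.imwrite("pics/t4z.png",cv2.resize(c["pixels"][150:260,235:365,::-1],None,fx=6,fy=5.4,interpolation=cv2.INTER_CUBIC))
c=camera("wrist");cv2.imwrite("pics/w4.png",c["pixels"][:,:,::-1])
E
```

```text
clock: 5.78
position: [0.571, 0.1162, 0.0212]
ee_rot: [-0.081, 0.704, 0.077, 0.701]
ft_force: [-0.0, 2.8, -1.0]
grip_width: -0.002
now [0.571  0.1162 0.0212] head 0.2248 F [-0.01  2.75 -0.97]
0.63 [-0.1, -1.4, 1.3]
1.26 [-0.1, -2.8, 2.6]
1.89 [-0.1, -4.2, 3.9]
2.52 [-0.1, -5.7, 5.2]
3.15 [-0.1, -7.1, 6.4]
3.78 [-0.1, -8.6, 7.6]
4.41 [-0.1, -10.0, 8.9]
5.04 [-0.1, -11.5, 10.1]
5.67 [-0.1, -13.0, 11.3]
6.3 [-0.1, -14.6, 12.4]
```

View pics/t4z.png

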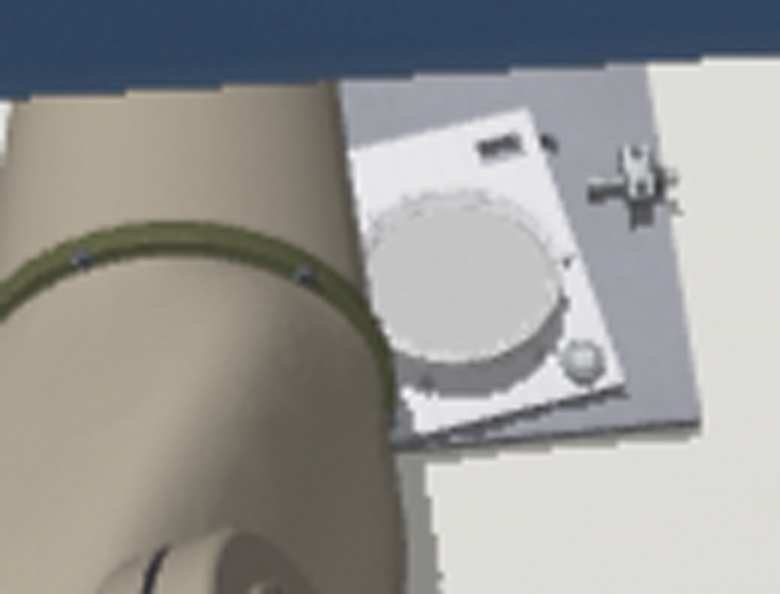

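View pics/w4.png

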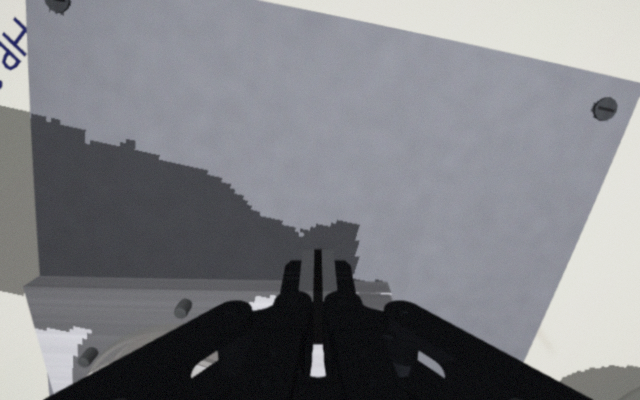

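```bash
python3 -m inch '[[[0.6,0,0],[0,-1.4,1.3],1],[[1.3,0,0],[0,-2.8,2.6],1],[[1.9,0,0],[0,-4.2,3.9],1],[[2.5,0,0],[0,-5.7,5.2],1],[[3.2,0,0],[0,-7.1,6.4],1],[[3.8,0,0],[0,-8.6,7.6],1],[[4.4,0,0],[0,-10,8.9],1],[[5,0,0],[0,-11.5,10.1],1],[[5.7,0,0],[0,-13,11.3],1]]'; python3 - <<'E'
from h import *
from workcell import camera
arc(-np.arange(1,11)*.006)
c=camera("top");cv2.imwrite("pics/t5z.png",cv2.resize(c["pixels"][150:260,235:365,::-1],None,fx=6,fy=5.4,interpolation=cv2.INTER_CUBIC))
E
```

```text
clock: 7.0
position: [0.5851, 0.1056, 0.0213]
ee_rot: [-0.046, 0.707, 0.042, 0.704]
ft_force: [0.1, 2.8, -0.1]
grip_width: 0.001
now [0.5851 0.1056 0.0213] head 0.1246 F [ 0.09  2.83 -0.14]
0.34 [-0.0, -0.8, 0.7]
0.69 [-0.0, -1.5, 1.4]
1.03 [-0.0, -2.3, 2.1]
1.38 [-0.0, -3.1, 2.8]
1.72 [-0.0, -3.8, 3.5]
2.06 [-0.0, -4.6, 4.2]
2.41 [-0.0, -5.4, 4.9]
2.75 [-0.0, -6.2, 5.6]
3.09 [-0.0, -7.0, 6.3]
3.44 [-0.0, -7.8, 7.0]
```

View pics/t5z.png

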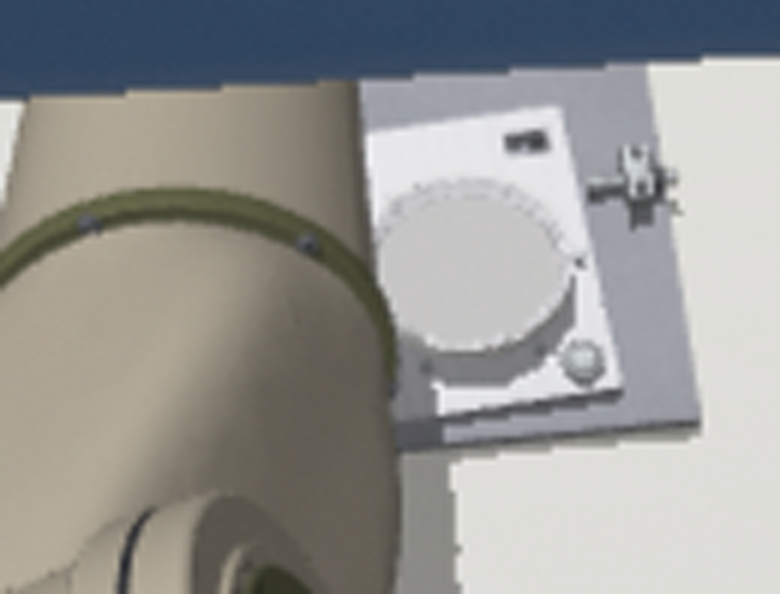

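```bash
python3 -m inch '[[[0.2,0,0],[0,-0.5,0.4],1],[[0.4,0,0],[0,-1,0.9],1],[[0.6,0,0],[0,-1.3,1.2],1]]'; python3 -m inch '[[[0.2,0,0],[0,-0.5,0.4],1],[[0.3,0,0],[0,-0.8,0.7],1]]'
```

```text
clock: 7.42
position: [0.5866, 0.1042, 0.0213]
ee_rot: [-0.042, 0.707, 0.038, 0.705]
ft_force: [0.3, 2.0, 0.2]
grip_width: -0.001
clock: 7.68
position: [0.5875, 0.1035, 0.0213]
ee_rot: [-0.04, 0.707, 0.036, 0.705]
ft_force: [0.8, 1.4, -0.2]
grip_width: -0.001
```

```bash
python3 -m inch '[[[0.2,0,0],[0,-0.5,0.4],1],[[0.3,0,0],[0,-0.8,0.7],1]]'
```

```text
clock: 7.92
position: [0.5883, 0.1027, 0.0213]
ee_rot: [-0.038, 0.707, 0.034, 0.705]
ft_force: [0.3, 2.3, 0.6]
grip_width: 0.001
```

```bash
python3 -m inch '[[[0.2,0,0],[0,-0.5,0.4],1],[[0.3,0,0],[0,-0.8,0.7],1]]'; python3 - <<'E'
from workcell import camera
import cv2
c=camera("top");cv2.imwrite("pics/t6z.png",cv2.resize(c["pixels"][165:225,310:360,::-1],None,fx=12,fy=9,interpolation=cv2.INTER_CUBIC))
E
```

```text
clock: 8.18
position: [0.5891, 0.1019, 0.0213]
ee_rot: [-0.036, 0.707, 0.032, 0.705]
ft_force: [0.1, 2.3, -0.7]
grip_width: 0.004
```

View pics/t6z.png

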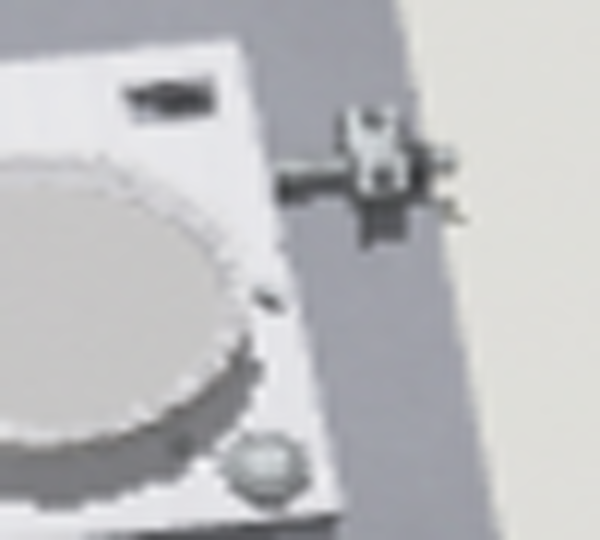

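```bash
python3 -m inch '[[[0.1,0,0],[0,-0.4,0.3],1],[[0.1,0,0],[0,-0.4,0.3],1]]'|grep -E "pos|ft"
```

```text
position: [0.5895, 0.1014, 0.0213]
ft_force: [0.9, 1.4, 0.3]
```

```bash
python3 -m inch '[[[0.1,0,0],[0,-0.4,0.3],1],[[0.1,0,0],[0,-0.4,0.3],1]]'|grep -E "pos|ft"
```

```text
position: [0.5899, 0.101, 0.0213]
ft_force: [0.3, 2.4, -0.1]
```

```bash
python3 -m inch '[[[0.1,0,0],[0,-0.4,0.3],1],[[0.1,0,0],[0,-0.4,0.3],1]]'|grep -E "pos|ft"
```

```text
position: [0.5902, 0.1006, 0.0213]
ft_force: [0.7, 1.9, -0.4]
```

```bash
python3 -m inch '[[[0.1,0,0],[0,-0.4,0.3],1],[[0.1,0,0],[0,-0.4,0.3],1]]'|grep -E "pos|ft"
```

```text
position: [0.5906, 0.1002, 0.0214]
ft_force: [0.7, 1.9, -0.7]
```

```bash
python3 -m inch '[[[0.1,0,0],[0,-0.4,0.3],1],[[0.1,0,0],[0,-0.4,0.3],1]]'|grep -E "pos|ft"
```

```text
position: [0.591, 0.0997, 0.0214]
ft_force: [0.3, 1.4, 0.4]
```

```bash
python3 -m inch '[[[0.1,0,0],[0,-0.4,0.3],1],[[0.1,0,0],[0,-0.4,0.3],1]]'|grep -E "pos|ft"; python3 - <<'E'
from workcell import camera
import cv2
c=camera("top");cv2.imwrite("pics/t7z.png",cv2.resize(c["pixels"][165:225,310:360,::-1],None,fx=12,fy=9,interpolation=cv2.INTER_CUBIC))
E
```

```text
position: [0.5914, 0.0994, 0.0214]
ft_force: [0.7, 2.0, -0.3]
```

View pics/t7z.png

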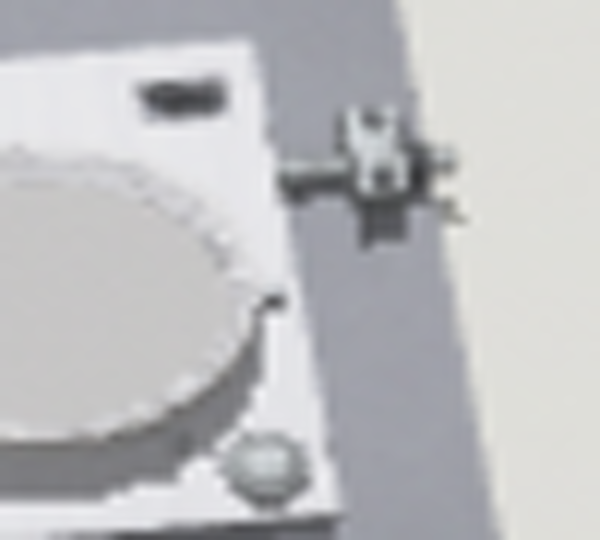

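```bash
python3 -m inch '[[[0.1,0,0],[0,-0.4,0.3],1],[[0.1,0,0],[0,-0.4,0.3],1]]'|grep -E "pos|ft"
```

```text
position: [0.5915, 0.0992, 0.0213]
ft_force: [0.0, 2.9, 0.3]
```

```bash
python3 -m inch '[[[0.1,0,0],[0,-0.4,0.3],1],[[0.1,0,0],[0,-0.4,0.3],1]]'|grep -E "pos|ft"
```

```text
position: [0.5917, 0.0992, 0.0213]
ft_force: [-1.7, 4.6, 1.3]
```

```bash
python3 -m inch '[[[0.1,0,0],[0,-0.4,0.3],1],[[0.1,0,0],[0,-0.4,0.3],1]]'|grep -E "pos|ft"
```

```text
position: [0.592, 0.0991, 0.0213]
ft_force: [-1.8, 4.3, 1.6]
```

```bash
python3 -m inch '[[[0.1,0,0],[0,-0.4,0.3],1],[[0.1,0,0],[0,-0.4,0.3],1]]'|grep -E "pos|ft"
```

```text
position: [0.5923, 0.0991, 0.0213]
ft_force: [-1.6, 4.8, 2.5]
```

```bash
python3 -m inch '[[[0,0,0],[0,-0.5,0],1],[[0,0,0],[0,-0.6,0],1],[[0,0,0],[0,-0.6,0],1]]'|grep -E "pos|ft"
```

```text
position: [0.5923, 0.0991, 0.0214]
ft_force: [-1.6, 5.8, 0.6]
```

```bash
python3 -m inch '[[[0,0,0],[0,-0.6,0],1],[[0,0,0],[0,-0.8,0],1],[[0,0,0],[0,-0.8,0],1]]'|grep -E "pos|ft"
```

```text
position: [0.5923, 0.0991, 0.0214]
ft_force: [-1.3, 6.2, 1.1]
```

```bash
python3 -m inch '[[[0,0,0],[0,-0.8,0],1],[[0,0,0],[0,-1,0],1],[[0,0,0],[0,-1,0],1],[[0,0,0],[0,-1,0],1],[[0,0,0],[0,-1,0],1],[[0,0,0],[0,-1,0],1],[[0,0,0],[0,-1,0],1]]'|grep -E "pos|ft|clo"; python3 - <<'E'
from h import *
go([])
E
```

```text
clock: 12.4
position: [0.5922, 0.0991, 0.0214]
ft_force: [-0.8, 6.0, 1.6]
now [0.5922 0.0991 0.0214] head 4.65 F [-0.78  5.96  1.58] t 12.4 grip 0.001
```

```bash
python3 -m inch '[[[0,0,0],[0,-1,0],1],[[0,0,0],[0,-1.2,0],1],[[0,0,0],[0,-1.4,0],1],[[0,0,0],[0,-1.4,0],1],[[0,0,0],[0,-1.4,0],1],[[0,0,0],[0,-1.4,0],1],[[0,0,0],[0,-1.4,0],1],[[0,0,0],[0,-1.4,0],1]]'|grep -E "pos|ft|clo"; python3 - <<'E'
from h import *
from workcell import camera
go([])
c=camera("top");cv2.imwrite("pics/t8z.png",cv2.resize(c["pixels"][165:225,310:360,::-1],None,fx=12,fy=9,interpolation=cv2.INTER_CUBIC))
E
```

```text
clock: 13.4
position: [0.5922, 0.0991, 0.0214]
ft_force: [-1.7, 7.5, 1.3]
now [0.5922 0.0991 0.0214] head 4.71 F [-1.67  7.47  1.33] t 13.4 grip -0.001
```

View pics/t8z.png

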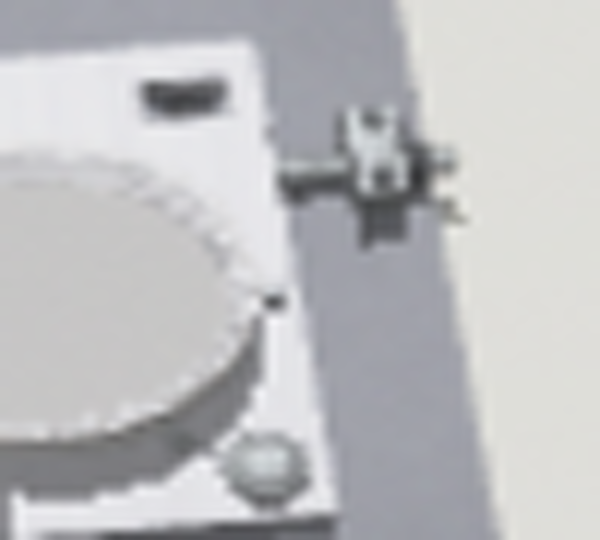

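```bash
python3 -m inch '[[[0,0,0],[0,3,0],1],[[0,0,0],[0,12,0],1],[[0,0,0],[0,25,0],1],[[0,0,0],[-30,28,0],1],[[0,0,0],[-75,28,0],1],[[0,0,0],[-130,28,0],1],[[0,0,0],[-160,10,-20],1],[[0,0,0],[-165,-30,-40],0.5]]'; python3 - <<'E'
from h import *
from workcell import camera,readout
c=load("top0.npz")
h=np.pi/2
go([(.5,.0,.19,.6),(.466,-.2706,.14,h),(.466,-.2706,.045,h)]);print(readout.get_obs()["joint_pos"])
o=readout.get_obs()
c=camera("wrist");np.savez("wrist9.npz",**c,p=o["position"],q=o["ee_rot"]);cv2.imwrite("pics/w9.png",c["pixels"][:,:,::-1])
E
```

```text
clock: 14.45
position: [0.5562, 0.0679, 0.1889]
ee_rot: [-0.03, 0.707, 0.03, 0.706]
ft_force: [1.0, -1.8, -0.6]
grip_width: 0.201
now [0.5562 0.0679 0.1889] head 4.92 F [ 0.95 -1.8  -0.59] t 14.45 grip 0.201
[-29.45, -0.02, -0.02] [-1.11, -62.83, -61.86]
[-85.08, -0.01, -0.03] [48.85, -329.53, -118.94]
[-85.08, -0.01, -0.03] [143.85, -329.55, -118.9]
[-0.67534992  0.23169889  0.54863683  1.71953313 -0.1278475   1.22635872
 -0.00935318]
```

View pics/w9.png

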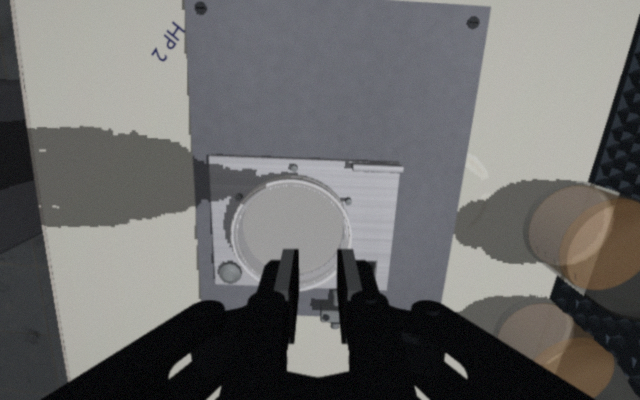

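```bash
python3 - <<'E'
from h import *
go([(.466,-.2706,.16,1.45)])
E
python3 -m inch '[[[-8,0,0],[0,-35,-12],0.45],[[-16,0,0],[2,-75,-25],0.45],[[-24,0,0],[5,-120,-40],0.45],[[-33,0,0],[8,-165,-55],0.45],[[-42,0,0],[12,-210,-70],0.45],[[-51,0,0],[16,-255,-88],0.45],[[-60,0,0],[20,-295,-105],0.45],[[-69,0,0],[25,-320,-116],0.45],[[-78,0,0],[29,-329.5,-119],0.45],[[-78,0,0],[29,-329.5,-119],0.45]]' 40
python3 - <<'E'
from h import *
from workcell import camera,readout
go([(.466,-.2706,.16,1.45)]);print(readout.get_obs()["joint_pos"])
o=readout.get_obs()
c=camera("wrist");np.savez("wrist10.npz",**c,p=o["position"],q=o["ee_rot"]);cv2.imwrite("pics/w10.png",c["pixels"][:,:,::-1])
E
```

```text
now [0.5545 0.0597 0.1887] head 4.44 F [ 1.64 -7.17  0.49] t 14.5 grip 0.287
[-78.64, -0.19, 0.02] [29.63, -322.42, -113.72]
clock: 15.75
position: [0.461, -0.2784, 0.1604]
ee_rot: [-0.465, 0.534, 0.465, 0.531]
ft_force: [0.5, 0.7, -0.4]
grip_width: 0.55
now [ 0.461  -0.2784  0.1604] head 82.3 F [ 0.49  0.7  -0.43] t 15.75 grip 0.55
[-0.78, -0.16, -0.14] [0.33, -3.92, 8.42]
[-0.11016756  0.216037    0.64432755  1.81209832 -0.13700463  1.16042615
  2.01440769]
```

View pics/w10.png

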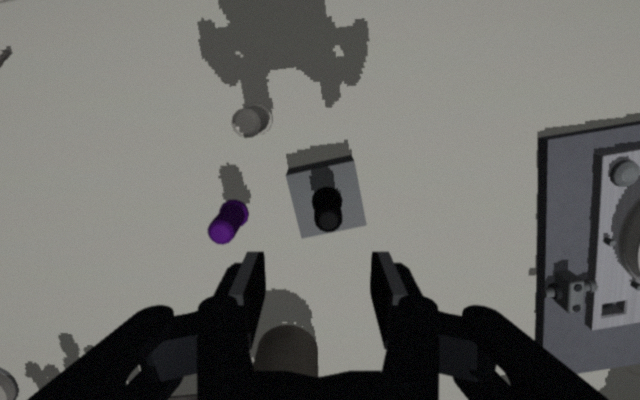

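```bash
python3 - <<'E'
from h import *
d=load("wrist10.npz");c=wcam(d,d["p"],d["q"])
a=cv2.imread("pics/w10.png")
cv2.imwrite("pics/w10z.png",cv2.resize(a[170:245,270:380],None,fx=7,fy=7,interpolation=cv2.INTER_CUBIC))
for u,v in [(328,220)]:
  print(onz(c,u,v,.075),dep(c,u,v))
E
```

```text
[ 0.47045721 -0.2725108   0.075     ] [ 0.4700964  -0.27249047  0.07598432]
```

View pics/w10z.png

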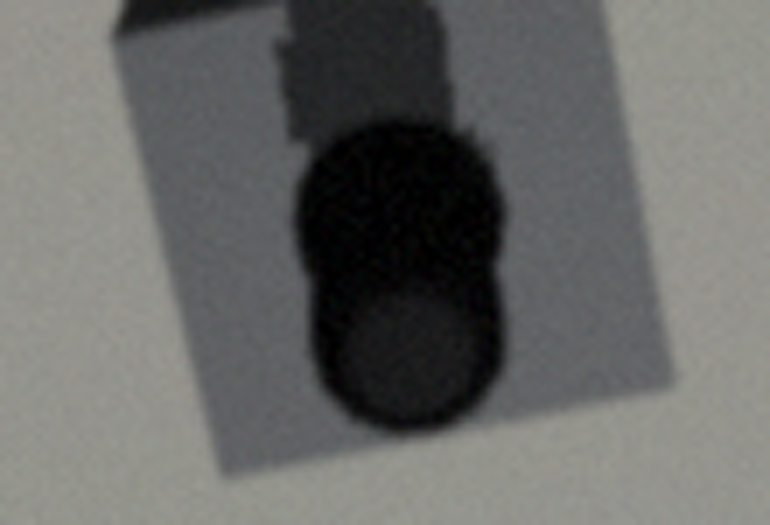

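```bash
python3 - <<'E'
from h import *
go([(.469,-.272,.1,1.44)])
E
```

```text
now [ 0.4615 -0.2777  0.1605] head 82.22 F [ 0.53  0.05 -0.63] t 15.8 grip 0.555
[-0.28, -0.15, -0.12] [60.52, -6.83, 6.83]
```

```bash
python3 -m inch '[[[0,0,0],[25,-4,4],0.45],[[0,0,0],[50,-6.8,6.8],0.45],[[0,0,0],[60.5,-6.8,6.8],0.45],[[0,0,0],[60.5,-6.8,6.8],0.45]]'
python3 - <<'E'
from h import *
from workcell import camera,readout
go([(.469,-.272,.045,1.44)])
o=readout.get_obs()
c=camera("wrist");np.savez("wrist11.npz",**c,p=o["position"],q=o["ee_rot"]);cv2.imwrite("pics/w11.png",c["pixels"][:,:,::-1])
E
```

```text
clock: 16.3
position: [0.4689, -0.2716, 0.0999]
ee_rot: [-0.464, 0.534, 0.465, 0.532]
ft_force: [-0.2, -0.1, 0.7]
grip_width: 0.546
now [ 0.4689 -0.2716  0.0999] head 82.17 F [-0.24 -0.12  0.72] t 16.3 grip 0.546
[-0.34, -0.15, -0.17] [54.88, -0.31, -0.27]
```

View pics/w11.png

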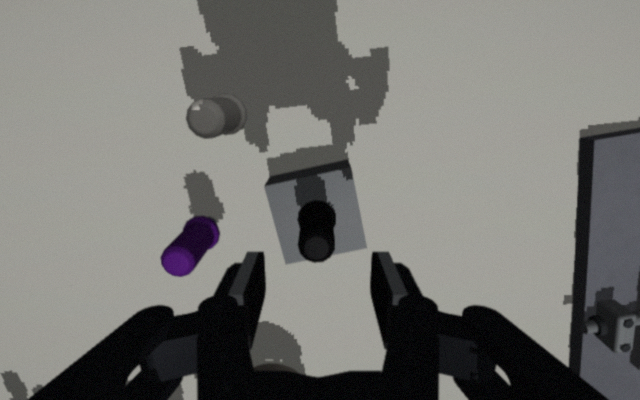

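```bash
python3 - <<'E'
from h import *
d=load("wrist11.npz");c=wcam(d,d["p"],d["q"])
w=onz(c,317,246,.075);print(w,dep(c,317,246)); R0=Rt.from_quat(d["q"]).as_matrix();print(R0.T@(w-d["p"])*1000)
E
```

```text
[ 0.46977395 -0.27191933  0.075     ] [ 0.46928667 -0.27184742  0.07609218]
[24.87560114 -0.97119778 -0.166054  ]
```

```bash
python3 -m inch '[[[0,0,0],[25,-0.8,0],0.45],[[0,0,0],[45,-0.8,0],0.45],[[0,0,0],[55,-0.8,0],0.45],[[0,0,0],[55,-0.8,0],0.45],[[0,0,0],[55,-0.8,0],0.6],[[0,0,0],[55,-0.8,0],0.75],[[0,0,0],[55,-0.8,0],0.9],[[0,0,0],[55,-0.8,0],1],[[0,0,0],[55,-0.8,0],1],[[0,0,0],[55,-0.8,0],1]]' 40
python3 - <<'E'
from h import *
from workcell import camera,readout
go([])
c=camera("scene");cv2.imwrite("pics/s12.png",cv2.resize(c["pixels"][180:360,260:500,::-1],None,fx=3.2,fy=3.2))
c=camera("wrist");cv2.imwrite("pics/w12.png",c["pixels"][:,:,::-1])
E
```

```text
clock: 17.6
position: [0.4704, -0.2725, 0.0463]
ee_rot: [-0.465, 0.534, 0.464, 0.532]
ft_force: [-1.3, 0.4, 6.0]
grip_width: 0.217
now [ 0.4704 -0.2725  0.0463] head 82.17 F [-1.28  0.38  6.01] t 17.6 grip 0.217
```

View pics/s12.png

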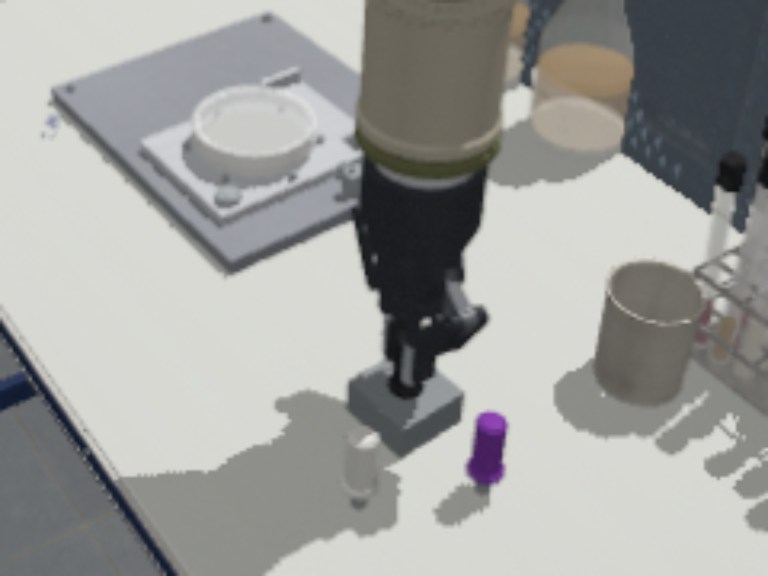

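View pics/w12.png

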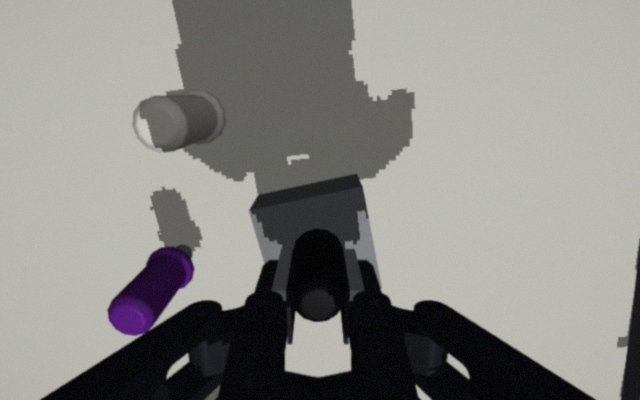

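```bash
python3 -m inch '[[[0,0,0],[-5,0,0],1],[[0,0,0],[-20,0,0],1],[[0,0,0],[-45,0,0],1],[[0,0,0],[-75,0,0],1],[[0,0,0],[-95,0,0],1],[[0,0,0],[-95,0,0],1]]'
python3 - <<'E'
from h import *
from workcell import camera,readout
go([(.61,-.02,.14,1.44)])
o=readout.get_obs();c=camera("wrist");np.savez("wrist13.npz",**c,p=o["position"],q=o["ee_rot"]);cv2.imwrite("pics/w13.png",c["pixels"][:,:,::-1])
c=camera("scene");np.savez("scene13.npz",**c);cv2.imwrite("pics/s13.png",cv2.resize(c["pixels"][180:360,260:500,::-1],None,fx=3.2,fy=3.2))
E
```

```text
clock: 18.45
position: [0.4714, -0.2727, 0.1434]
ee_rot: [-0.466, 0.533, 0.463, 0.533]
ft_force: [-0.9, -0.2, -1.3]
grip_width: 0.219
now [ 0.4714 -0.2727  0.1434] head 82.16 F [-0.9  -0.25 -1.28] t 18.45 grip 0.219
[-0.34, -0.18, 0.16] [2.86, -102.83, 269.2]
```

View pics/w13.png

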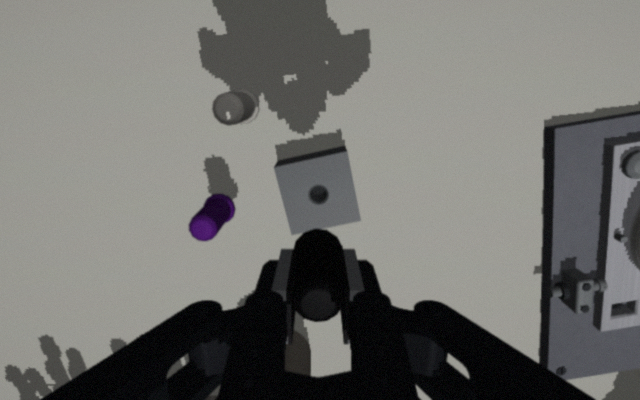

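View pics/s13.png

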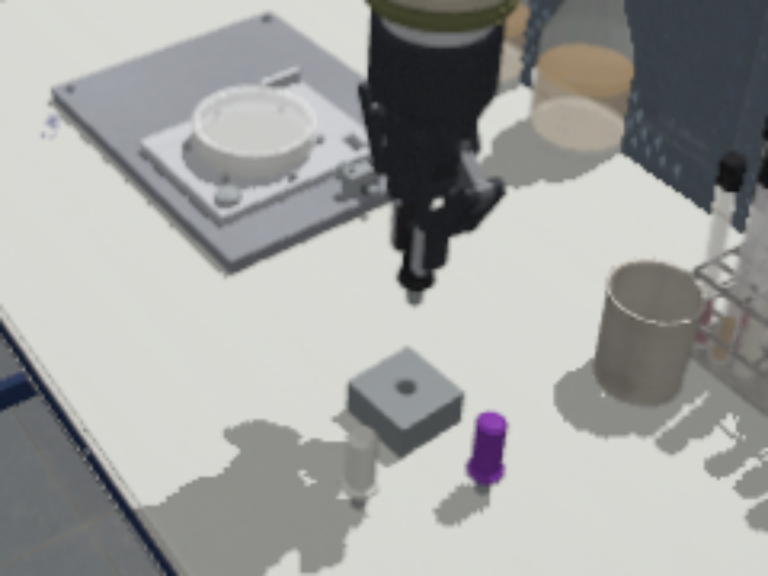

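```bash
python3 - <<'E'
from h import *
d=load("wrist13.npz");c=wcam(d,d["p"],d["q"])
a=d["pixels"][170:220,290:350,::-1];cv2.imwrite("pics/w13z.png",cv2.resize(a,None,fx=12,fy=12,interpolation=cv2.INTER_CUBIC))
g=cv2.cvtColor(d["pixels"],cv2.COLOR_RGB2GRAY)[180:208,304:334].astype(int);m=g<75
ys,xs=np.nonzero(m);u,v=xs.mean()+304,ys.mean()+180;print(u,v,m.sum(),xs.min(),xs.max(),ys.min(),ys.max())
w=onz(c,u,v,.028);print(w,dep(c,u+20,v)); R0=Rt.from_quat(d["q"]).as_matrix();print(R0.T@(w-d["p"])*1000)
E
```

```text
318.1986531986532 194.2053872053872 297 5 24 5 23
[ 0.47063703 -0.27228479  0.028     ] [ 0.47266059 -0.25710148  0.02819717]
[115.39550325   1.1480321    0.62079681]
```

View pics/w13z.png

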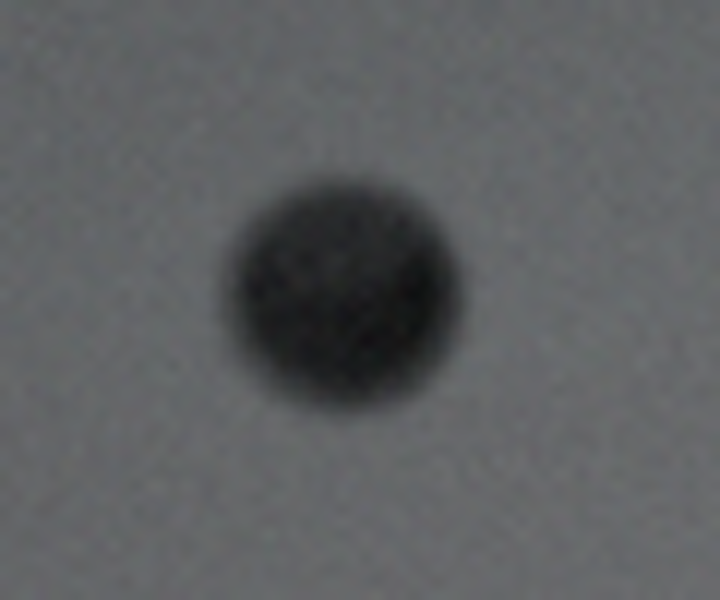

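```bash
python3 -m inch '[[[0,0,0],[0,-12,30],1],[[0,0,0],[0,-32,80],1],[[0,0,0],[0,-52,135],1],[[0,0,0],[0,-72,190],1],[[0,0,0],[0,-90,235],1],[[0,0,0],[0,-100,260],1],[[0,0,0],[0,-102.8,269],1],[[0,0,0],[0,-102.8,269],1],[[0,0,0],[0,-102.8,269],1]]'
python3 - <<'E'
from h import *
from workcell import camera,readout
go([(.61,-.02,.14,1.44)]);print(readout.get_obs()["joint_pos"])
o=readout.get_obs();c=camera("wrist");np.savez("wrist14.npz",**c,p=o["position"],q=o["ee_rot"]);cv2.imwrite("pics/w14.png",c["pixels"][:,:,::-1])
E
```

```text
clock: 19.68
position: [0.6083, -0.0218, 0.1406]
ee_rot: [-0.465, 0.535, 0.463, 0.533]
ft_force: [-0.7, -0.4, -0.4]
grip_width: 0.216
now [ 0.6083 -0.0218  0.1406] head 82.01 F [-0.66 -0.41 -0.38] t 19.68 grip 0.216
[-0.49, -0.19, -0.04] [0.59, -1.47, 1.99]
[-0.43163306  0.38489193  0.49134462  1.64271938 -0.1906987   1.16348622
  1.5366847 ]
```

View pics/w14.png

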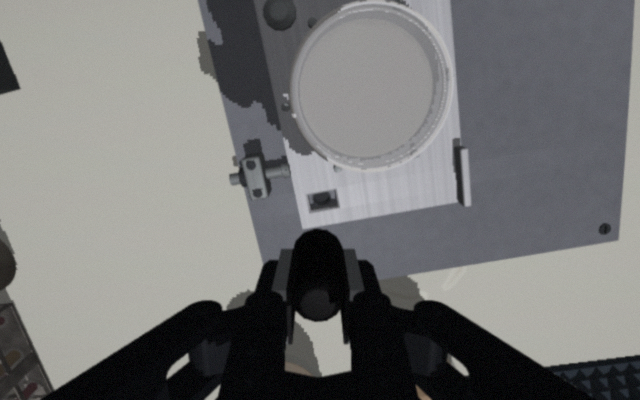

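```bash
python3 - <<'E'
from h import *
d=load("wrist14.npz");c=wcam(d,d["p"],d["q"])
a=d["pixels"][180:220,300:350,::-1];cv2.imwrite("pics/w14z.png",cv2.resize(a,None,fx=15,fy=15,interpolation=cv2.INTER_CUBIC))
for u,v in [(309,200),(332,200),(321,200)]: print(dep(c,u,v))
E
```

```text
[ 0.61306462 -0.02957815  0.01729938]
[ 0.61640208 -0.01150323  0.01465864]
[ 0.61852326 -0.02062795  0.00362689]
```

View pics/w14z.png

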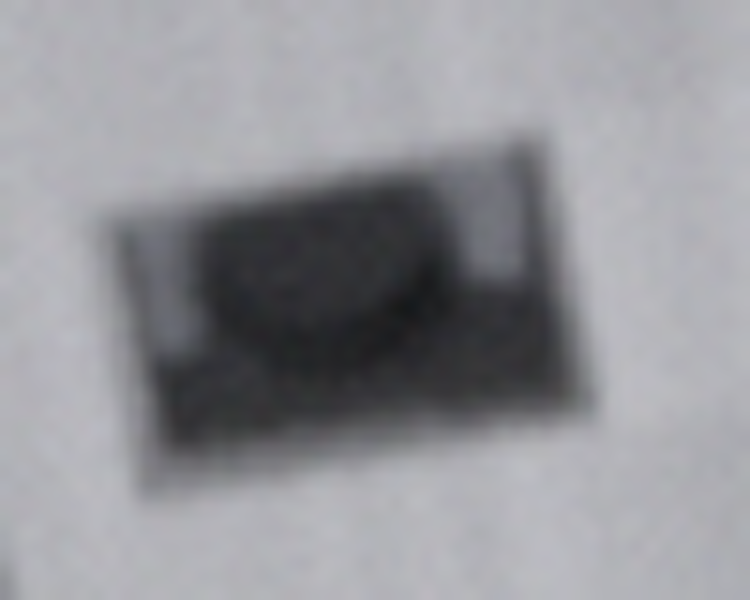

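```bash
python3 - <<'E'
from h import *
d=load("wrist14.npz");c=wcam(d,d["p"],d["q"])
f=lambda x,y:(300+(x+.5)/15-.5,180+(y+.5)/15-.5)
C=np.array([onz(c,*f(x,y),.024) for x,y in [(105,215),(540,130),(595,400),(145,490)]]);S=C.mean(0)
print(C,S,np.linalg.norm(C[1]-C[0]),np.linalg.norm(C[2]-C[3]),np.linalg.norm(C[1]-C[2]),np.linalg.norm(C[0]-C[3]))
print("hdg",np.arctan2(*(C[1]-C[0])[1::-1])-np.pi/2,np.arctan2(*(C[2]-C[3])[1::-1])-np.pi/2)
H=onz(c,*f(326,250),.014);print("hole",H)
L=onz(c,*f(200,285),.014);Rr=onz(c,*f(452,245),.014);print(L,Rr,np.linalg.norm(L-Rr),(L+Rr)/2)
B=onz(c,*f(335,372),.014);print("bottom",B)
go([(S[0],H[1],.14,1.44)])
E
```

```text
[[ 0.60592184 -0.03026212  0.024     ]
 [ 0.60453218 -0.00759014  0.024     ]
 [ 0.61930835 -0.00656788  0.024     ]
 [ 0.6209618  -0.03040963  0.024     ]] [ 0.61268105 -0.01870744  0.024     ] 0.02271453865202608 0.02389901589926925 0.01481148568451773 0.015040682289814958
hdg 0.06121760142594024 0.06924032521729862
hole [ 0.61225903 -0.01961404  0.014     ]
[ 0.61325942 -0.0265574   0.014     ] [ 0.61291407 -0.01291495  0.014     ] 0.013646828230035504 [ 0.61308675 -0.01973617  0.014     ]
bottom [ 0.61909884 -0.02006599  0.014     ]
now [ 0.6083 -0.0215  0.1406] head 82.02 F [-0.48  0.28 -0.36] t 19.73 grip 0.216
[-0.48, -0.17, -0.03] [0.62, -4.03, 2.48]
```

```bash
python3 -m inch '[[[0,0,0],[0,-4,2.5],1],[[0,0,0],[0,-4,2.5],1],[[0,0,0],[0,-4,2.5],1]]'
python3 - <<'E'
from h import *
from workcell import camera,readout
o=readout.get_obs();d=camera("wrist");c=wcam(d,o["position"],o["ee_rot"])
a=d["pixels"][180:225,295:350,::-1];cv2.imwrite("pics/w15z.png",cv2.resize(a,None,fx=13,fy=13,interpolation=cv2.INTER_CUBIC))
np.savez("wrist15.npz",**c,p=o["position"],q=o["ee_rot"])
go([(.6127,-.0197,.14,1.44)])
print(Rt.from_quat(o["ee_rot"]).as_matrix())
E
```

```text
clock: 20.1
position: [0.6126, -0.0198, 0.1406]
ee_rot: [-0.465, 0.535, 0.463, 0.533]
ft_force: [-0.3, -0.8, -0.8]
grip_width: 0.222
now [ 0.6126 -0.0197  0.1406] head 82.02 F [ 0.48 -0.06 -0.38] t 20.15 grip 0.22
[-0.49, -0.17, -0.03] [0.61, -0.1, 0.0]
[[-8.94088954e-04 -9.90298458e-01  1.38953823e-01]
 [-2.96798699e-03  1.38955894e-01  9.90294123e-01]
 [-9.99995196e-01  4.72997898e-04 -3.06343187e-03]]
```

View pics/w15z.png

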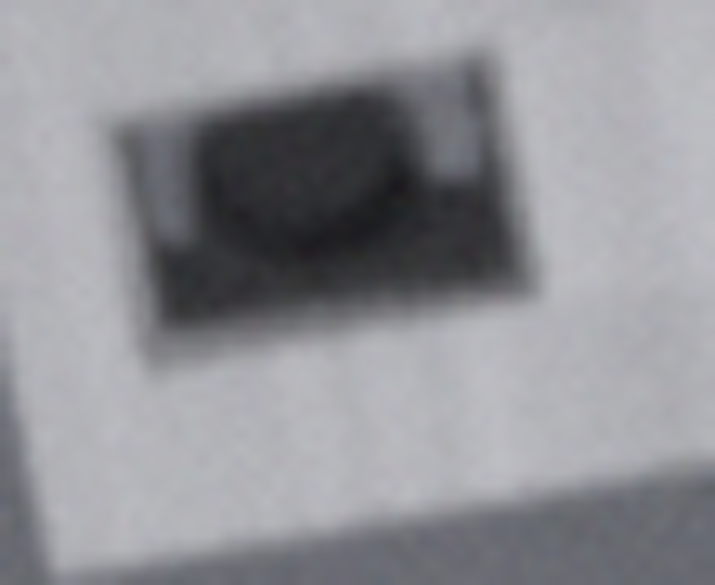

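```bash
python3 - <<'E'
from h import *
d=load("wrist15.npz");c=d
f=lambda x,y:(295+(x+.5)/13-.5,180+(y+.5)/13-.5)
C=np.array([onz(c,*f(x,y),.024) for x,y in [(110,120),(492,48),(540,292),(150,368)]]);print(C.mean(0))
L=onz(c,*f(198,190),.014);Rr=onz(c,*f(415,155),.014);print(np.linalg.norm(L-Rr),(L+Rr)/2);print(onz(c,*f(310,255),.014))
E
```

```text
[ 0.6130289  -0.01865166  0.024     ]
0.013520613824715425 [ 0.61352177 -0.01971332  0.014     ]
[ 0.6187961  -0.02022613  0.014     ]
```

```bash
python3 -m inch '[[[0,0,0],[25,0,0],1],[[0,0,0],[50,0,0],1],[[0,0,0],[65,0,0],1],[[0,0,0],[70,0,0],1],[[0,0,0],[70,0,0],1]]'
python3 - <<'E'
from h import *
from workcell import camera
go([(.6126,-.0198,.06,1.44)])
c=camera("scene");cv2.imwrite("pics/s16.png",cv2.resize(c["pixels"][185:265,290:410,::-1],None,fx=6,fy=6,interpolation=cv2.INTER_CUBIC))
E
```

```text
clock: 20.78
position: [0.6128, -0.02, 0.071]
ee_rot: [-0.465, 0.534, 0.463, 0.533]
ft_force: [0.4, 0.5, -0.7]
grip_width: 0.217
now [ 0.6128 -0.02    0.071 ] head 82.01 F [ 0.37  0.47 -0.69] t 20.77 grip 0.217
[-0.49, -0.18, -0.01] [10.97, 0.2, 0.18]
```

View pics/s16.png

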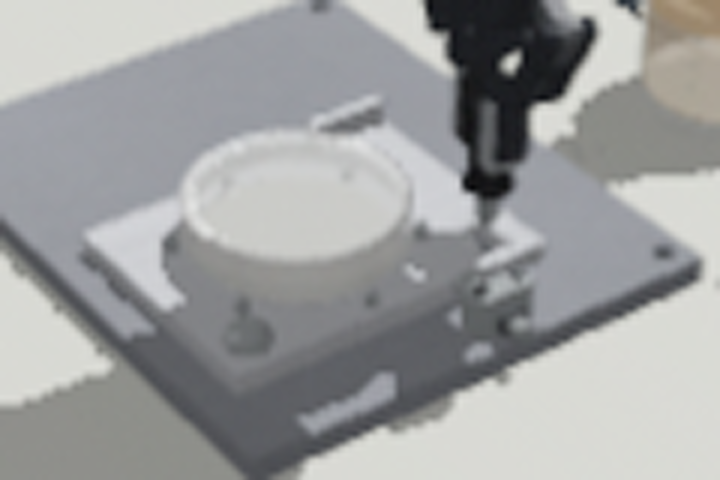

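```bash
python3 -m inch '[[[0,0,0],[5,0.2,0.2],1],[[0,0,0],[8,0.2,0.2],1],[[0,0,0],[9.5,0.2,0.2],1],[[0,0,0],[11,0.2,0.2],1]]'
```

```text
clock: 21.32
position: [0.6129, -0.0197, 0.0603]
ee_rot: [-0.465, 0.534, 0.463, 0.533]
ft_force: [0.2, 0.1, -0.8]
grip_width: 0.219
```

```bash
python3 -m inch '[[[0,0,0],[1.5,0,0],1],[[0,0,0],[3,0,0],1],[[0,0,0],[4,0,0],1]]'
```

```text
clock: 21.7
position: [0.6129, -0.0198, 0.0562]
ee_rot: [-0.465, 0.534, 0.463, 0.533]
ft_force: [0.1, -0.5, -0.7]
grip_width: 0.212
```

No contact force; the tip is 6 mm inside the slot. Now through the base hole's mouth.

```bash
python3 -m inch '[[[0,0,0],[1.5,0,0],1],[[0,0,0],[3,0,0],1]]'|grep -E "pos|ft"
```

```text
position: [0.6129, -0.0198, 0.0531]
ft_force: [-0.9, -0.3, -0.4]
```

```bash
python3 -m inch '[[[0,0,0],[1,0,0],1],[[0,0,0],[2,0,0],1]]'|grep -E "pos|ft"
```

```text
position: [0.6128, -0.0198, 0.051]
ft_force: [0.2, -1.0, 0.3]
```

```bash
python3 -m inch '[[[0,0,0],[1,0,0],1],[[0,0,0],[2,0,0],1]]'|grep -E "pos|ft"
```

```text
position: [0.6129, -0.0198, 0.0489]
ft_force: [0.0, 0.3, -0.7]
```

```bash
python3 -m inch '[[[0,0,0],[1,0,0],1],[[0,0,0],[2,0,0],1],[[0,0,0],[3,0,0],1]]'|grep -E "pos|ft"
```

```text
position: [0.6128, -0.0198, 0.0459]
ft_force: [0.6, 0.4, -0.1]
```

```bash
python3 -m inch '[[[0,0,0],[1,0,0],1],[[0,0,0],[2,0,0],1]]'|grep -E "pos|ft"
```

```text
position: [0.6128, -0.0198, 0.0438]
ft_force: [0.8, 0.7, -0.2]
```

```bash
python3 -m inch '[[[0,0,0],[0.5,0,0],1],[[0,0,0],[1,0,0],1]]'|grep -E "pos|ft"
```

```text
position: [0.6129, -0.0198, 0.0428]
ft_force: [0.6, 0.6, -0.9]
```

```bash
python3 -m inch '[[[0,0,0],[0,0,0],0.72],[[0,0,0],[0,0,0],0.66],[[0,0,0],[0,0,0],0.6],[[0,0,0],[0,0,0],0.55],[[0,0,0],[0,0,0],0.55]]'
python3 - <<'E'
from h import *
from workcell import camera
go([])
c=camera("scene");cv2.imwrite("pics/s17.png",cv2.resize(c["pixels"][185:265,290:410,::-1],None,fx=6,fy=6,interpolation=cv2.INTER_CUBIC))
c=camera("wrist");cv2.imwrite("pics/w17.png",c["pixels"][:,:,::-1])
E
```

```text
clock: 23.95
position: [0.6129, -0.0198, 0.0428]
ee_rot: [-0.465, 0.534, 0.463, 0.533]
ft_force: [-0.5, -0.5, 1.1]
grip_width: 0.449
now [ 0.6129 -0.0198  0.0428] head 82.02 F [-0.5  -0.48  1.12] t 23.95 grip 0.449
```

View pics/s17.png

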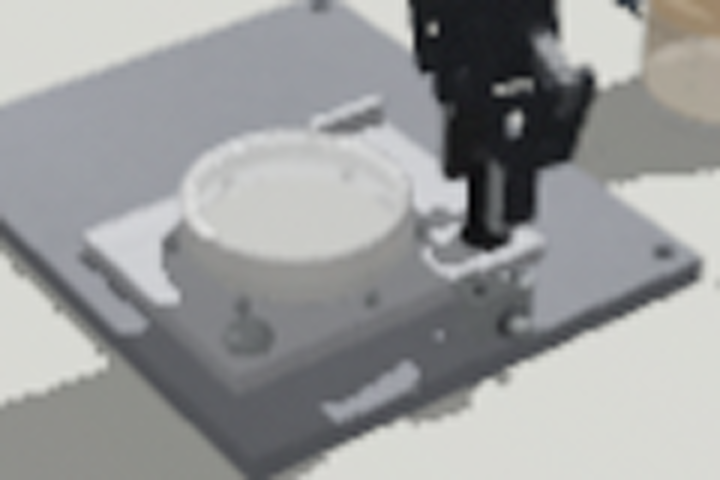

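View pics/w17.png

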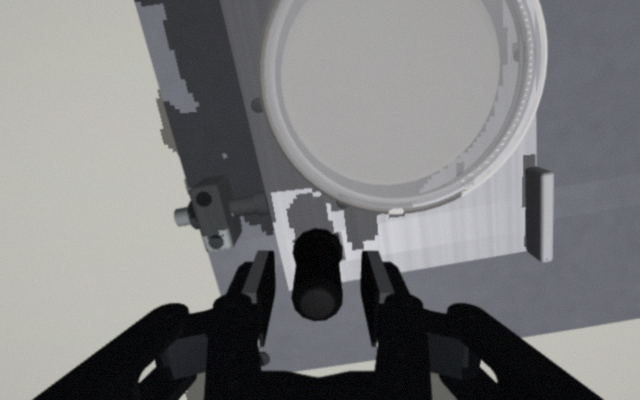

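```bash
python3 -m inch '[[[0,0,0],[-8,0,0],0.55],[[0,0,0],[-25,0,0],0.55],[[0,0,0],[-50,0,0],0.55],[[0,0,0],[-85,0,0],0.55],[[0,0,0],[-110,15,0],0.55],[[0,0,0],[-120,40,0],0.55],[[0,0,0],[-120,60,0],0.55],[[0,0,0],[-120,60,0],0.55]]'
python3 - <<'E'
from h import *
from workcell import camera,readout
np.set_printoptions(precision=4,suppress=True)
go([])
o=readout.get_obs();d=camera("wrist");c=wcam(d,o["position"],o["ee_rot"]);np.savez("wrist18.npz",**c);cv2.imwrite("pics/w18.png",d["pixels"][:,:,::-1])
d=camera("scene");np.savez("scene18.npz",**d);cv2.imwrite("pics/s18.png",cv2.resize(d["pixels"][185:265,290:410,::-1],None,fx=6,fy=6,interpolation=cv2.INTER_CUBIC))
E
```

```text
clock: 25.05
position: [0.5531, -0.0109, 0.1643]
ee_rot: [-0.465, 0.534, 0.463, 0.534]
ft_force: [0.5, -0.4, 0.8]
grip_width: 0.448
now [ 0.5531 -0.0109  0.1643] head 82.03 F [ 0.46 -0.42  0.77] t 25.05 grip 0.448
```

View pics/w18.png

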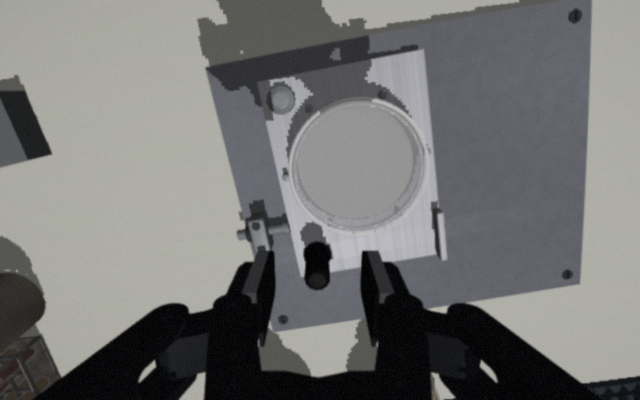

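View pics/s18.png

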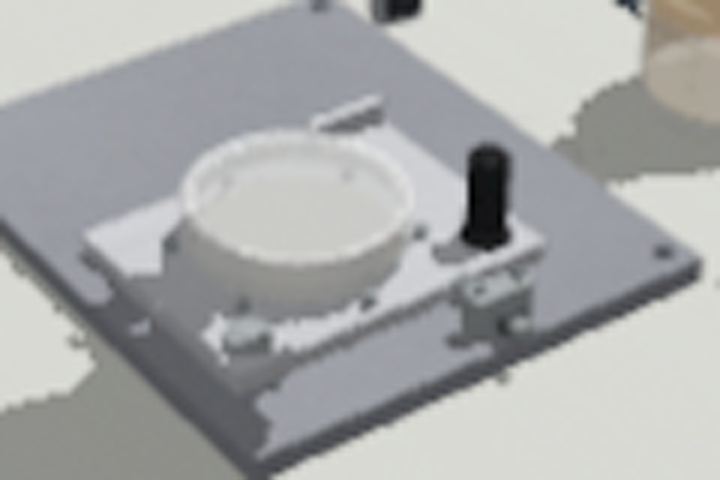

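```bash
python3 - <<'E'
from h import *
np.set_printoptions(precision=4,suppress=True)
c=load("wrist18.npz")
for v in (276,280,284):
  for u in (314,318): print(dep(c,u,v))
P=cloud(c);print("med z",np.median(P[277:284,313:321,2]))
print("dish centre",onz(c,357,163,.053),"dish z",np.median(P[140:180,340:370,2]))
s=load("scene18.npz");Q=cloud(s);x=Q[205:228,365:376].reshape(-1,3);m=(abs(x[:,0]-.613)<.02)&(abs(x[:,1]+.02)<.02);print("scene knob max z",x[m][:,2].max())
h=.05;p=np.array([.475,-.029]);print("nest exp",p+[np.cos(h)*.06-np.sin(h)*.048,np.sin(h)*.06+np.cos(h)*.048])
E
```

```text
[ 0.6086 -0.0214  0.0721]
[ 0.609  -0.0185  0.0722]
[ 0.612  -0.0219  0.072 ]
[ 0.6124 -0.0189  0.0722]
[ 0.6159 -0.0225  0.0712]
[ 0.6161 -0.0194  0.0717]
med z 0.07199737387263508
dish centre [0.5314 0.0213 0.053 ] dish z 0.0532898589623833
scene knob max z 0.07407437135027348
nest exp [0.5325 0.0219]
```

```bash
python3 -c "
from workcell import manip
print(manip.hand_in())"
```

```text
the job is handed in; nothing more can be done
None
```

I turned the plate to the stop and set the index pin in its hole. I then handed the job in at about 25 s of the 72 s allowed; hand-in gives no verdict.

- **Plate:** I pushed it at its lug until it met the stop screw. I then held it at about 6–7.5 N at the wrist for roughly 0.7–1 s per hold, a little under the 8 N asked. The tool did not move as the push rose from about 5 to 7.5 N. The contact force at the stop itself is not measured.
- **Pin:** I took the black pin from the stand and left the purple and white look-alikes alone. It went through the slot into the base hole with no measurable force, and I let go and backed clear.
- **Last checks:**
    - The knob top read 72 mm, where fully down should give 71 mm; the same camera had read about 1 mm high with the pin in its stand.
    - In the last pictures the pin stood upright with its collar on the plate.
    - The dish was about 1 mm from where I worked out its nest to be, with its top at 53 mm.
    - The plate looked parallel to the base. Its slot edges measured about 0.02–0.03 rad from the base's heading.
- **Not re-measured:** I did not measure the flask or beaker again at the end. The arm kept clear of both.

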